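Hold the bean funnel over the canister on the scale

ROBOT

A 7-joint arm with a two-finger parallel gripper is mounted at the origin on the work surface. World frame = base frame: x ahead of the robot, y to its left, z up, the work surface at z = 0. Lengths are in m, angles in rad, forces in N, time in s.
With the tool pointing down it reaches from about 0.425 to 0.95 m from the base axis. Payload 4.7 kg.
Tool frame: the origin (TCP) lies at the very end of the fingers, on their centre line; the grasp point (between the pads) lies manip.grasp_offset behind it (manip.grasp_offset is the distance from the TCP to the grasp point, in m); z points along the fingers, y is the direction in which the jaws open and shut (so a half turn about z gives the same grasp; the last joint's range is limited). The gripper opens to 85 mm and grips with 20 to 120 N. Pads are 22 mm wide; open, the fingers measure 114 mm over their backs; the gripper's body (76 mm by 85 mm) begins 54 mm behind the grasp point. The pads swing forward as they close: fully open they stand 13 mm farther back than shut.
Start: joints at [-1.337, 0.469, -0.049, 1.532, 0.024, 1.141, -0.082], TCP at [0.175, 0.652, 0.231] pointing down, gripper open.
Joint ranges: [-2.59, 2.59], [-0.33, 1.99], [-1.39, 1.29], [0.1, 2.45], [-1.04, 4.18], [0.21, 1.99], [-2.66, 2.66]. Speed limits (rad/s): [2.57, 2.57, 3.14, 3.14, 3.14, 3.14, 3.14].

INTERFACE

Orientations are given as a unit quaternion [w, x, y, z].
In Python, from cell import manip gives the robot as it stands.
- The arm moves only by the tool send_rows, never from a script. Its argument "rows" is a list of rows, each an object of numbers: "claw": the gripper's target within -1 to 1 (shut at 1, half-way at 0, fully open at -1); "x", "y", "z": the shift along the world's x, y, z in cm; "ax", "ay", "az": the turn, a rotation vector about the world's x, y, z in degrees. A call has 1 to 8 rows; each row shifts and turns the pose as measured when the row begins; what a row does not reach is not made up. A row lasts 1/12 s, in which the tool goes at most 41.7 mm and 7.16 degrees, less where a joint would pass 70% of its speed; a pose out of reach is approached as far as the arm can. A call is refused whole if a number of a shift passes 4.17 or a number of a turn 7.16, either way. A call with a gripper value outside its range is refused whole. The fingers move at their own pace and stop on an object; "squeeze" is the grip in N (left out, the last holds). Time passes only in rows, so rows that do not move let the fingers close. It gives the time, the measured TCP pose, the force and the opening at its end, in the units of the state.
- manip.get_state(): the state, without advancing time (a new reading comes with each control period).
- manip.read_camera(name): name is "scene" or "top" or "wrist"; returns the picture (384x512x3 uint8, red, green, blue); there is no depth.
- manip.camera_info(name): a dict with "fx", "fy", "cx", "cy" (pixels), "R" (3x3) and "t" (3): a world point X has camera coordinates R X + t. Camera axes: x right, y down, z forward; pixel columns grow to the right and rows downward; lengths in m; the calibration is good to about 2 mm. A picture is of the moment at which its call begins: read the wrist's pose just before it. camera_info takes no time and is no camera call; for the wrist camera it gives the pose at the moment of the call.
- manip.hand_in(): hands the job in, once; it reports no verdict.
The state is a dict: "time_s": time; "q": joint angles; "joint_velocities": joint speeds; "effort": joint torques, N m; "tcp_pos": TCP position; "ee_rot": TCP orientation; "force": force on the tool from outside, world axes, zero at the start; "moment": the same for the moment, N m; "width": opening from 0.0 (shut) to 1.0 (fully open).
Only numpy, scipy, OpenCV 4.12 (cv2) and the standard library are available. Lean on these libraries where they do the work, as an engineer would, in place of code of your own. Each camera call takes 0.05 s, during which the arm holds its last target.

TASK

Take the wooden lid off the oblong canister that stands on the scale and lay it right way up in the middle of the cork mat. Then pick up the oblong funnel, bring it up to the canister and finish while still holding it still and upright with its spout about a centimetre above the canister's open mouth, centred and with the long sides of funnel and mouth parallel, ready for the beans. The scale is set to zero, so the funnel must never touch the canister and the canister must stay where it is; leave everything else undisturbed.

Things in the scene. Friction and masses are not known exactly. Their poses are not given: they have to be found in the camera images.
- lid_knob (a point): Wooden lid of the oblong canister: a plate 90 x 126 x 8 mm with a locating lip 6 mm deep underneath (loose in the mouth, about 4 mm play) and on top an upright round knob 26 mm across and 36 mm tall, 90 g. This point is the knob's centre, 18 mm above the plate's top and 32 mm above the underside of the lip; z points up out of the knob, y along the plate's long side. At the start the lid lies loosely on the canister.
- canister_mouth (a point): Oblong open-topped clear acrylic canister with a thin black seal round its rim, outside 84 x 120 mm, 85 mm tall, walls 4 mm, about 0.35 kg, standing loose on the scale on the glass shelf. This point is the centre of the mouth, level with the top of the rim; z up, y along the mouth's long side, x along its short side.
- funnel_center (a point): Oblong stainless bean funnel, open at both ends, 75 mm tall, about 0.12 kg, standing upright on its spout on the counter. Upper collar with upright flat sides: 48 mm (x) by 84 mm (y), 35 mm tall (the top 35 mm of the funnel); below it tapers to a spout 36 mm (x) by 64 mm (y), 22 mm tall. This point is half-way up on its axis, 37.5 mm above the spout's lower edge; z up, y along the long side. Best gripped on the collar, across the short side.
- funnel_spout (a point): The same funnel: centre of the spout's lower edge (its underside). Same axes as funnel_center.
- mat: Cork mat fixed flat on the counter, 150 (x) x 180 (y) mm, 4 mm thick; origin at the centre of its underside. It and the funnel lie on opposite sides, left or right.
- scale: Flat kitchen scale, black with a steel plate, 110 x 140 mm, 18 mm tall, fixed on the glass shelf under the oblong canister, left or right of the grinder; origin at the centre of its underside, z up. The shelf's top is 75 mm above the counter; a steel gallery rail runs along its front edge, its top 44 mm above the shelf, and behind it a tiled wall rises to 123 mm above the counter.
- grinder: Hand grinder clamped fast on the front edge of the glass shelf near its middle; 92 mm across, its crank knob reaches 197 mm above the shelf (272 mm above the counter); the crank arm points away from the robot, 95 mm long. Origin on its axis at the shelf's top. An obstacle; fixed.
- cup: Bystander: white ceramic espresso cup with a handle, 62 mm across, 56 mm tall, on the counter. Origin at the underside centre.
- spoon: Bystander: short stainless spoon, 116 mm, lying on the glass shelf behind the grinder. Origin at the underside of its middle.
- pitcher: Bystander: stainless milk pitcher with a handle, 76 mm across, 100 mm tall, on the counter at the left. Origin at the underside centre.
- tamper: Bystander: steel tamper, 58 mm across, 88 mm tall, on the counter at the right. Origin at the underside centre.
- round_jar: Bystander: round clear jar, 80 mm across, 100 mm tall, on the glass shelf on the other side of the grinder from the scale. Origin at the underside centre.
- syrup: Bystander: amber bottle, 60 mm across, 160 mm tall, at the left end of the glass shelf. Origin at the underside centre.
- honey: Bystander: small amber jar, 66 mm across, 80 mm tall, at the right end of the glass shelf. Origin at the underside centre.
Not all that is in view belongs to the job. There is more than one size of the mat; the job needs the larger.

How it is judged:
By the outcome, as a careful person would: the job done as asked, in the order asked, and still so for the second after the job is handed in, while the arm keeps its last pose, push and grip.
It also fails if it takes over 70 s, if anything falls off the work surface, if the arm or the gripper's body presses on something with over 40 N, if the wrist force passes 120 N, or if a joint passes its speed limit or range.

## Working session

There is one attempt and no reset: what is moved stays moved. The work goes in short steps, Python scripts to look and compute and a tool call to move; the robot and the scene stay as the last step left them, time stands still between calls to the robot, and variables do not carry over. Pictures are saved under pics/ and viewed, and the job is handed in when it is done.

Besides the shell and the picture viewer there is one more tool, called after ">>>" by a JSON object that holds its "api" and its "payload". send_rows: Moves the arm, as the interface text tells. Its arguments: {"type":"object","properties":{"rows":{"type":"array","items":{"type":"object","properties":{"claw":{"type":"number"},"x":{"type":"number"},"y":{"type":"number"},"z":{"type":"number"},"ax":{"type":"number"},"ay":{"type":"number"},"az":{"type":"number"}}}},"squeeze":{"type":"number"}},"required":["rows"]}

```bash
mkdir -p pics; ls; python3 - <<'E'
from cell import manip
import cv2
print(manip.get_state(), manip.grasp_offset)
for n in ("scene","top","wrist"):
    c=manip.camera_info(n); print(n,c)
    im=manip.read_camera(n); cv2.imwrite(f"pics/{n}0.png",im[:,:,::-1])
E
```

```text
pics
{'time_s': 0.0, 'q': array([-1.33690715,  0.46947668, -0.04860165,  1.53375719,  0.02411276,
        1.1409923 , -0.08230741]), 'joint_velocities': array([-0.00075203, -0.00104072, -0.00171855,  0.00075232,  0.00036757,
        0.00121882,  0.00047768]), 'effort': array([-7.82181087e-04, -5.10292482e+01, -4.69283061e-02, -2.37716103e+01,
        1.07086383e-02,  7.66449346e-03, -3.82484231e-06]), 'tcp_pos': array([0.17517911, 0.65123524, 0.23021091]), 'ee_rot': array([-9.15131223e-05,  1.30998469e-01,  9.91382042e-01, -1.01954456e-03]), 'force': array([ 0.23173111,  0.28853429, -0.3290476 ]), 'moment': array([ 0.0367402 ,  0.02002787, -0.01010365]), 'width': 0.9962775750620624} 0.0187
scene {'fx': 496.3140292200441, 'fy': 496.3140292200441, 'cx': 261.0814593209804, 'cy': 197.22235552121904, 'R': array([[ 0.26637901,  0.96381075, -0.01053881],
       [ 0.69837096, -0.20052928, -0.6870706 ],
       [-0.66431937,  0.17566119, -0.72651423]]), 't': array([-0.12382896, -0.24204031,  1.80074467])}
top {'fx': 399.5022003488248, 'fy': 399.5022003488248, 'cx': 253.40053373496693, 'cy': 192.1633674378693, 'R': array([[ 0.02290253, -0.99972015,  0.00592397],
       [-0.9972248 , -0.02326443, -0.07072099],
       [ 0.07083902, -0.00428784, -0.99747855]]), 't': array([-0.02614648,  0.48495027,  1.41618556])}
wrist {'fx': 286.1701568369503, 'fy': 286.1701568369503, 'cx': 254.51145067324873, 'cy': 192.5343587600134, 'R': array([[ 0.25969481,  0.96568993, -0.00125467],
       [ 0.93200371, -0.25029526,  0.26214759],
       [ 0.25283925, -0.06924773, -0.96502698]]), 't': array([-0.67332359, -0.03327754,  0.37841749])}
```

View pics/scene0.png

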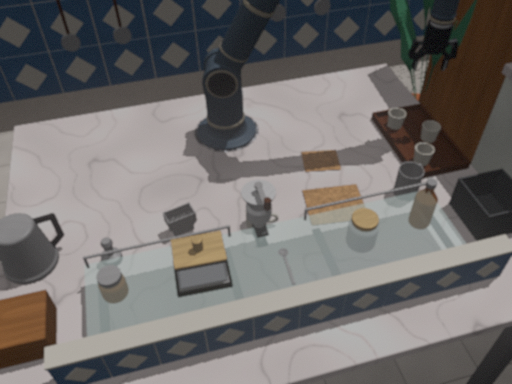

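View pics/top0.png

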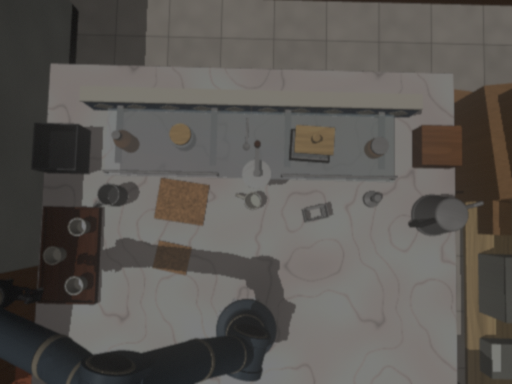

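View pics/wrist0.png

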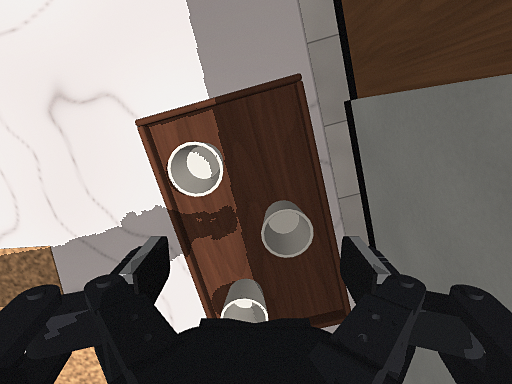

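```bash
cat > h.py <<'E'
import numpy as np, cv2
from scipy.spatial.transform import Rotation as Ro
def ray(c,u,v):
    d=np.array([(u-c['cx'])/c['fx'],(v-c['cy'])/c['fy'],1.0])
    R=np.array(c['R']);t=np.array(c['t'])
    return -R.T@t, R.T@d
def plane(c,u,v,z):
    o,d=ray(c,u,v); return o+d*(z-o[2])/d[2]
def proj(c,X):
    p=(np.array(c['R'])@np.atleast_2d(X).T).T+np.array(c['t'])
    return np.c_[c['fx']*p[:,0]/p[:,2]+c['cx'],c['fy']*p[:,1]/p[:,2]+c['cy']]
def crop(src,x0,y0,w,h,k,out):
    im=cv2.imread(src) if isinstance(src,str) else src
    cv2.imwrite(out,cv2.resize(im[y0:y0+h,x0:x0+w],None,fx=k,fy=k,interpolation=cv2.INTER_CUBIC))
E
python3 - <<'E'
from h import *
crop('pics/top0.png',270,100,100,130,4,'pics/a.png')
crop('pics/scene0.png',140,190,110,110,5,'pics/b.png')
crop('pics/top0.png',130,160,100,120,4,'pics/c.png')
E
```

```text
(no output)
```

View pics/a.png

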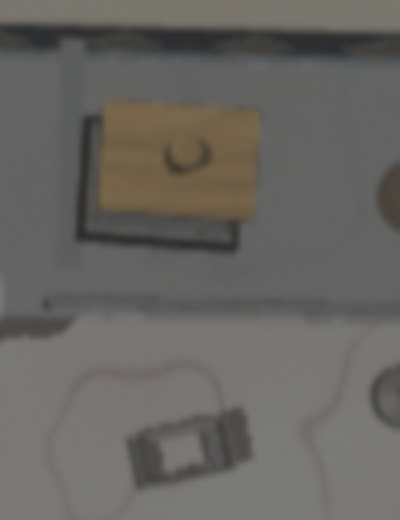

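View pics/b.png

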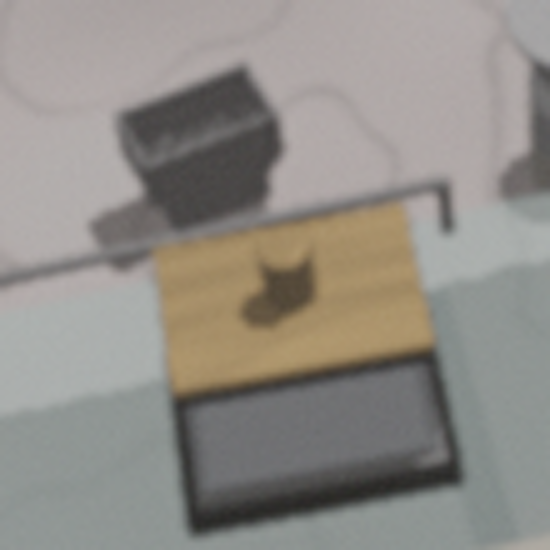

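View pics/c.png

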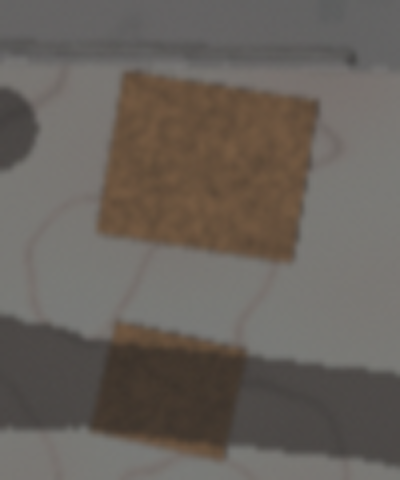

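```bash
python3 - <<'E'
from h import *
from cell import manip
c=manip.camera_info("top"); s=manip.camera_info("scene")
def P(c,x0,y0,k,pts,z):
    return np.array([plane(c,x0+(a+.5)/k-.5,y0+(b+.5)/k-.5,z) for a,b in pts])
def rep(n,p):
    m=p.mean(0); e=p[1]-p[0]; f=p[2]-p[3]; g=p[3]-p[0]; h=p[2]-p[1]
    a=e+f; 
    print(n,m.round(4),'len',np.linalg.norm(e).round(4),np.linalg.norm(f).round(4),np.linalg.norm(g).round(4),np.linalg.norm(h).round(4),'ang01',np.degrees(np.arctan2(a[1],a[0])).round(1))
rep('lid',P(c,270,100,4,[(104,100),(261,111),(253,221),(99,209)],.186))
rep('mat',P(c,130,160,4,[(122,70),(320,100),(293,263),(97,233)],.004))
rep('fun',P(c,270,100,4,[(128,437),(219,414),(228,468),(137,489)],.075))
print('knob',P(c,270,100,4,[(188,150)],.22))
rep('lidS',P(s,140,190,5,[(157,247),(405,205),(435,350),(175,392)],.186))
rep('funS',P(s,140,190,5,[(122,117),(245,67),(280,115),(142,165)],.075))
E
```

```text
lid [ 0.6463 -0.2055  0.186 ] len 0.1261 0.1232 0.0883 0.0893 ang01 -92.9
mat [0.4477 0.2434 0.004 ] len 0.1816 0.1785 0.1488 0.149 ang01 -97.3
fun [ 0.4158 -0.2248  0.075 ] len 0.0809 0.0803 0.0451 0.0469 ang01 -75.1
knob [[ 0.64731199 -0.20686717  0.22      ]]
lidS [ 0.6491 -0.2061  0.186 ] len 0.1233 0.1228 0.0887 0.0911 ang01 86.0
funS [ 0.4179 -0.2308  0.075 ] len 0.0773 0.0834 0.0399 0.0448 ang01 102.6
```

```bash
cat >> h.py <<'E'
def st(manip):
    s=manip.get_state(); q=s['ee_rot']; R=Ro.from_quat([q[1],q[2],q[3],q[0]])
    M=R.as_matrix(); 
    print('t',round(s['time_s'],2),'tcp',s['tcp_pos'].round(4),'jaw',np.degrees(np.arctan2(M[1,1],M[0,1])).round(2),'zax',M[:,2].round(4),'F',s['force'].round(1),'M',s['moment'].round(2),'w',round(s['width'],3),'q',s['q'].round(2))
    return s,M
E
python3 - <<'E'
from h import *
from cell import manip
s,M=st(manip)
c=manip.camera_info('wrist'); o=-c['R'].T@c['t']; print('cam in tool',M.T@(o-s['tcp_pos']))
c=manip.camera_info('top')
for n,u,v,z in [('grinder',257,172,.1),('knob',257,144,.27),('cup',256,200,.05),('rail',320,176,.119),('pitcher',110,195,.1)]: print(n,plane(c,u,v,z).round(3))
E
```

```text
t 0.15 tcp [0.1752 0.6514 0.2305] jaw 74.95 zax [-4.0e-04 -1.4e-03 -1.0e+00] F [0.2 0.2 0.2] M [0.01 0.03 0.01] w 0.999 q [-1.34  0.47 -0.05  1.53  0.02  1.14 -0.08]
cam in tool [ 0.0671114  -0.00094103 -0.14269981]
grinder [ 0.548 -0.025  0.1  ]
knob [ 0.612 -0.021  0.27 ]
cup [ 0.456 -0.025  0.05 ]
rail [ 0.538 -0.236  0.119]
pitcher [0.459 0.469 0.1  ]
```

>>> {"api": "send_rows", "payload": {"rows": [{"z":4,"claw":-1},{"z":4},{"z":4},{"z":3,"x":1,"y":-2,"az":-4},{"x":2,"y":-3.6,"az":-3.2},{"x":2,"y":-3.6,"az":-3.2},{"x":2,"y":-3.6,"az":-3.2},{"x":2,"y":-3.6,"az":-3.2}]}}

```text
invalid input
```

>>> {"api": "send_rows", "payload": {"rows": [{"x":0,"y":0,"z":4,"ax":0,"ay":0,"az":0,"claw":-1},{"x":0,"y":0,"z":4,"ax":0,"ay":0,"az":0,"claw":-1},{"x":0,"y":0,"z":4,"ax":0,"ay":0,"az":0,"claw":-1},{"x":1,"y":-2,"z":3,"ax":0,"ay":0,"az":-4,"claw":-1},{"x":2,"y":-3.6,"z":0,"ax":0,"ay":0,"az":-3.2,"claw":-1},{"x":2,"y":-3.6,"z":0,"ax":0,"ay":0,"az":-3.2,"claw":-1},{"x":2,"y":-3.6,"z":0,"ax":0,"ay":0,"az":-3.2,"claw":-1},{"x":2,"y":-3.6,"z":0,"ax":0,"ay":0,"az":-3.2,"claw":-1}], "squeeze": 40}}

```text
time_s: 0.82
tcp_pos: [0.2576, 0.4854, 0.3793]
ee_rot: [-0.005, 0.271, 0.962, -0.005]
force: [0.4, -0.2, -1.1]
width: 1.0
```

>>> {"api": "send_rows", "payload": {"rows": [{"x":1.9,"y":-3.7,"z":0,"ax":0,"ay":0,"az":-3.5,"claw":-1},{"x":1.9,"y":-3.7,"z":0,"ax":0,"ay":0,"az":-3.5,"claw":-1},{"x":1.9,"y":-3.7,"z":0,"ax":0,"ay":0,"az":-3.5,"claw":-1},{"x":1.9,"y":-3.7,"z":0,"ax":0,"ay":0,"az":-3.5,"claw":-1},{"x":1.9,"y":-3.7,"z":0,"ax":0,"ay":0,"az":-3.5,"claw":-1},{"x":1.9,"y":-3.7,"z":0,"ax":0,"ay":0,"az":-3.5,"claw":-1},{"x":1.9,"y":-3.7,"z":0,"ax":0,"ay":0,"az":-3.5,"claw":-1},{"x":1.9,"y":-3.7,"z":0,"ax":0,"ay":0,"az":-3.5,"claw":-1}]}}

```text
time_s: 1.48
tcp_pos: [0.406, 0.1864, 0.3787]
ee_rot: [-0.007, 0.507, 0.862, -0.003]
force: [0.4, 0.5, -0.3]
width: 1.002
```

```bash
python3 -c "
from h import *
from cell import manip
st(manip)"
```

```text
t 1.48 tcp [0.406  0.1864 0.3787] jaw 29.13 zax [-0.014   0.0021 -0.9999] F [ 0.4  0.5 -0.3] M [ 0.03 -0.05 -0.04] w 1.002 q [-0.87 -0.03  0.34  1.83  0.    1.35 -0.02]
```

>>> {"api": "send_rows", "payload": {"rows": [{"x":1.9,"y":-3.7,"z":0,"ax":0,"ay":0,"az":-3,"claw":-1},{"x":1.9,"y":-3.7,"z":0,"ax":0,"ay":0,"az":-3,"claw":-1},{"x":1.9,"y":-3.7,"z":0,"ax":0,"ay":0,"az":-3,"claw":-1},{"x":1.9,"y":-3.7,"z":0,"ax":0,"ay":0,"az":-3,"claw":-1},{"x":1.9,"y":-3.7,"z":0,"ax":0,"ay":0,"az":-3,"claw":-1},{"x":1.9,"y":-3.7,"z":0,"ax":0,"ay":0,"az":-3,"claw":-1},{"x":1.9,"y":-3.7,"z":0,"ax":0,"ay":0,"az":-3,"claw":-1},{"x":1.9,"y":-3.7,"z":0,"ax":0,"ay":0,"az":-3,"claw":-1}]}}

```text
time_s: 2.15
tcp_pos: [0.5531, -0.1124, 0.3793]
ee_rot: [-0.007, 0.682, 0.731, 0.002]
force: [0.7, 0.5, 1.2]
width: 1.0
```

>>> {"api": "send_rows", "payload": {"rows": [{"x":1.9,"y":-3.7,"z":0,"ax":0,"ay":0,"az":-3,"claw":-1},{"x":1.9,"y":-3.7,"z":0,"ax":0,"ay":0,"az":-3,"claw":-1},{"x":1.2,"y":-2,"z":0,"ax":0,"ay":0,"az":-2,"claw":-1},{"x":0,"y":0,"z":0,"ax":0,"ay":0,"az":0,"claw":-1},{"x":0,"y":0,"z":0,"ax":0,"ay":0,"az":0,"claw":-1}]}}

```text
time_s: 2.57
tcp_pos: [0.603, -0.2177, 0.3764]
ee_rot: [-0.006, 0.738, 0.674, -0.002]
force: [0.4, 0.9, 0.6]
width: 1.004
```

```bash
python3 -c "
from h import *
from cell import manip
st(manip)
cv2.imwrite('pics/w1.png',manip.read_camera('wrist')[:,:,::-1])"
```

```text
t 2.57 tcp [ 0.603  -0.2177  0.3764] jaw -5.18 zax [-0.0106  0.0069 -0.9999] F [0.4 0.9 0.6] M [-0.01 -0.04  0.02] w 1.004 q [-0.24  0.4   0.77  1.43 -0.28  1.43  0.44]
```

View pics/w1.png

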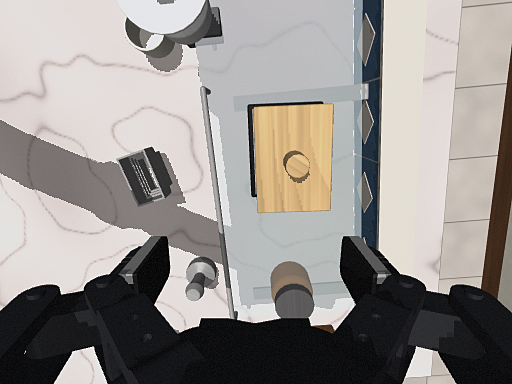

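```bash
python3 - <<'E'
from h import *
crop('pics/w1.png',240,90,110,135,4,'pics/w1a.png')
crop('pics/w1.png',100,135,90,85,6,'pics/w1b.png')
E
```

```text
(no output)
```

View pics/w1a.png

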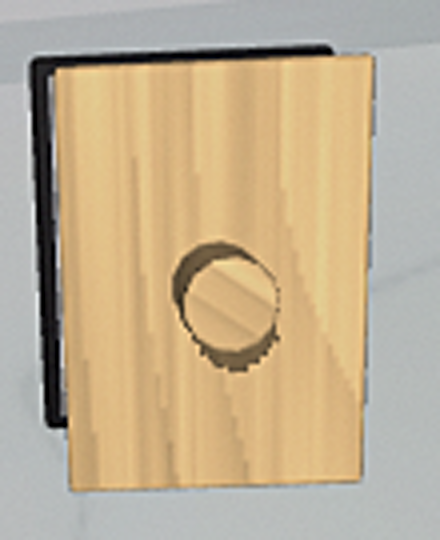

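View pics/w1b.png

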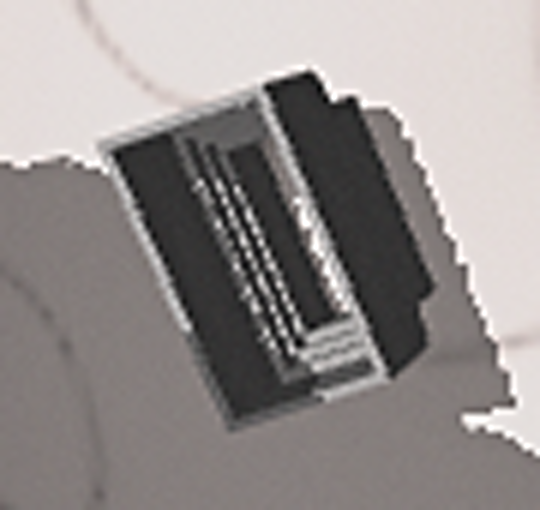

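```bash
cat >> h.py <<'E'
def P(c,x0,y0,k,pts,z):
    return np.array([plane(c,x0+(a+.5)/k-.5,y0+(b+.5)/k-.5,z) for a,b in pts])
def rep(n,p):
    m=p.mean(0); e=p[1]-p[0]; f=p[2]-p[3]; g=p[3]-p[0]; h=p[2]-p[1]
    L=lambda v:np.linalg.norm(v).round(4); A=lambda v:np.degrees(np.arctan2(v[1],v[0])).round(1)
    print(n,m.round(4),'len',L(e),L(f),L(g),L(h),'ang01,03',A(e+f),A(g+h))
E
python3 - <<'E'
from h import *
from cell import manip
s,M=st(manip)
c=manip.camera_info("wrist")
rep('lid',P(c,240,90,4,[(56,69),(374,56),(360,483),(70,490)],.186))
print('knob',P(c,240,90,4,[(231,306)],.222))
rep('fun',P(c,100,135,6,[(100,146),(262,92),(387,377),(232,430)],.075))
rep('scale',P(c,240,90,4,[(32,60),(332,47),(332,47),(48,427)],.093))
E
```

```text
t 2.62 tcp [ 0.6027 -0.2173  0.3763] jaw -5.14 zax [-0.0107  0.0069 -0.9999] F [-1.2 -0.6 -0.4] M [-0.05  0.04 -0.01] w 1.004 q [-0.24  0.4   0.77  1.44 -0.28  1.43  0.44]
lid [ 0.6461 -0.2063  0.186 ] len 0.0883 0.0886 0.1239 0.1247 ang01,03 -3.2 -93.1
knob [[ 0.64604273 -0.2065187   0.222     ]]
fun [ 0.4148 -0.2313  0.075 ] len 0.0461 0.0462 0.082 0.0809 ang01,03 13.3 -76.2
scale [ 0.6475 -0.1716  0.093 ] len 0.1065 0.1728 0.1359 0.0 ang01,03 29.7 -92.9
```

>>> {"api": "send_rows", "payload": {"rows": [{"x":2.2,"y":0.5,"z":-3,"ax":-0.4,"ay":-0.6,"az":1,"claw":-1},{"x":2.2,"y":0.5,"z":-3,"ax":0,"ay":0,"az":1,"claw":-1},{"x":0,"y":0,"z":-3,"ax":0,"ay":0,"az":0,"claw":-1},{"x":0,"y":0,"z":-2,"ax":0,"ay":0,"az":0,"claw":-1},{"x":0,"y":0,"z":0,"ax":0,"ay":0,"az":0,"claw":-1}]}}

```text
time_s: 3.03
tcp_pos: [0.6481, -0.1985, 0.2657]
ee_rot: [0.001, 0.722, 0.692, 0.005]
force: [0.6, 0.2, -1.4]
width: 1.001
```

```bash
python3 -c "
from h import *
from cell import manip
st(manip)
cv2.imwrite('pics/w2.png',manip.read_camera('wrist')[:,:,::-1])"
```

```text
t 3.03 tcp [ 0.6481 -0.1985  0.2657] jaw -2.4 zax [ 0.0077  0.006  -1.    ] F [ 0.6  0.2 -1.4] M [-0.04  0.03 -0.04] w 1.001 q [-0.23  0.51  0.71  1.52 -0.36  1.23  0.49]
```

View pics/w2.png

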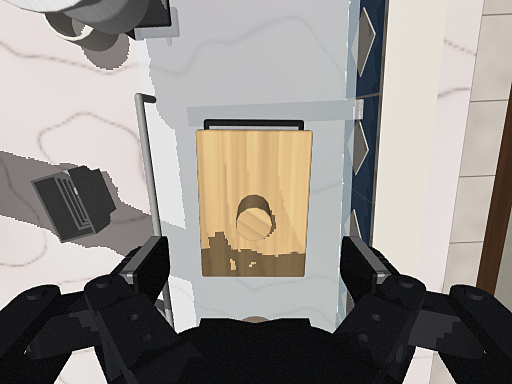

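>>> {"api": "send_rows", "payload": {"rows": [{"x":-0.2,"y":-0.8,"z":-1,"ax":-0.3,"ay":0.4,"az":-0.8,"claw":-1},{"x":0,"y":0,"z":0,"ax":0,"ay":0,"az":0,"claw":-1},{"x":0,"y":0,"z":0,"ax":0,"ay":0,"az":0,"claw":-1}]}}

```text
time_s: 3.33
tcp_pos: [0.6478, -0.2057, 0.2617]
ee_rot: [0.003, 0.726, 0.688, 0.003]
force: [0.5, 0.1, 0.7]
width: 1.001
```

```bash
python3 -c "
from h import *
from cell import manip
st(manip)
cv2.imwrite('pics/w3.png',manip.read_camera('wrist')[:,:,::-1])
crop('pics/w3.png',180,110,150,180,4,'pics/w3a.png')
"
```

```text
t 3.33 tcp [ 0.6478 -0.2057  0.2617] jaw -3.05 zax [ 8.6e-03 -3.0e-04 -1.0e+00] F [0.5 0.1 0.7] M [-0.04  0.02  0.02] w 1.001 q [-0.22  0.52  0.71  1.52 -0.36  1.22  0.49]
```

View pics/w3a.png

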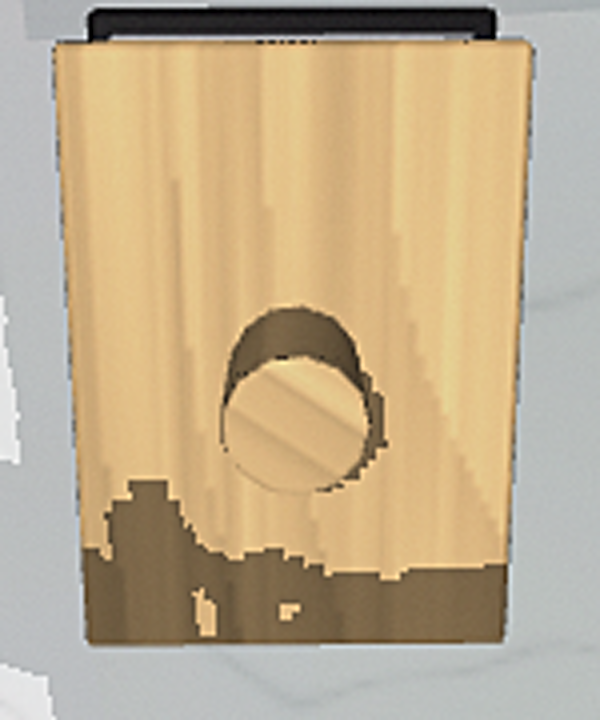

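```bash
python3 - <<'E'
from h import *
from cell import manip
s,M=st(manip)
c=manip.camera_info("wrist")
rep('lid',P(c,180,110,4,[(54,42),(534,42),(503,643),(88,643)],.186))
print('knob',P(c,180,110,4,[(297,424)],.222))
E
```

```text
t 3.38 tcp [ 0.6476 -0.2059  0.2617] jaw -3.08 zax [ 8.3e-03 -5.0e-04 -1.0e+00] F [-0.3 -0.9 -0.1] M [-0.04  0.   -0.04] w 1.003 q [-0.22  0.52  0.71  1.52 -0.36  1.22  0.49]
lid [ 0.6463 -0.2062  0.186 ] len 0.0888 0.0886 0.1242 0.1246 ang01,03 -3.2 -93.0
knob [[ 0.64649886 -0.20595616  0.222     ]]
```

>>> {"api": "send_rows", "payload": {"rows": [{"x":-0.1,"y":0,"z":-2.2,"ax":0,"ay":0.4,"az":0,"claw":-1},{"x":0,"y":0,"z":-2.2,"ax":0,"ay":0,"az":0,"claw":-1},{"x":0,"y":0,"z":-1.5,"ax":0,"ay":0,"az":0,"claw":-1},{"x":0,"y":0,"z":-0.3,"ax":0,"ay":0,"az":0,"claw":-1},{"x":0,"y":0,"z":0,"ax":0,"ay":0,"az":0,"claw":-1}]}}

```text
time_s: 3.8
tcp_pos: [0.6493, -0.2087, 0.206]
ee_rot: [0.006, 0.726, 0.687, 0.004]
force: [-0.7, 0.8, 0.7]
width: 0.998
```

```bash
python3 -c "
from h import *
from cell import manip
st(manip)
"
```

```text
t 3.8 tcp [ 0.6493 -0.2087  0.206 ] jaw -3.14 zax [ 0.0151 -0.0035 -0.9999] F [-0.7  0.8  0.7] M [ 0.02 -0.06  0.06] w 0.998 q [-0.21  0.56  0.69  1.59 -0.39  1.12  0.52]
```

>>> {"api": "send_rows", "payload": {"rows": [{"x":-0.3,"y":0.2,"z":-0.5,"ax":0.1,"ay":0.9,"az":0,"claw":-1},{"x":0,"y":0,"z":0,"ax":0,"ay":0,"az":0,"claw":-1}]}}

```text
time_s: 3.97
tcp_pos: [0.6469, -0.2072, 0.2031]
ee_rot: [0.001, 0.726, 0.687, -0.0]
force: [-0.0, 0.8, -0.8]
width: 1.0
```

```bash
python3 -c "
from h import *
from cell import manip
st(manip)
"
```

```text
t 3.97 tcp [ 0.6469 -0.2072  0.2031] jaw -3.16 zax [ 0.0011 -0.0024 -1.    ] F [-0.   0.8 -0.8] M [0.02 0.02 0.03] w 1.0 q [-0.21  0.57  0.69  1.59 -0.39  1.12  0.52]
```

Good correction. Finish the descent.

>>> {"api": "send_rows", "payload": {"rows": [{"x":-0.1,"y":0.1,"z":-0.7,"ax":0.1,"ay":0.1,"az":0,"claw":-1},{"x":0,"y":0,"z":-0.3,"ax":0,"ay":0,"az":0,"claw":-1},{"x":0,"y":0,"z":0,"ax":0,"ay":0,"az":0,"claw":-1}]}}

```text
time_s: 4.22
tcp_pos: [0.6472, -0.2068, 0.195]
ee_rot: [0.002, 0.726, 0.687, 0.001]
force: [-0.6, 0.3, 0.2]
width: 0.997
```

```bash
python3 -c "
from h import *
from cell import manip
st(manip)
cv2.imwrite('pics/w4.png',manip.read_camera('wrist')[:,:,::-1])
"
```

```text
t 4.22 tcp [ 0.6472 -0.2068  0.195 ] jaw -3.15 zax [ 0.0035 -0.0017 -1.    ] F [-0.6  0.3  0.2] M [-0.05  0.01 -0.  ] w 0.997 q [-0.21  0.58  0.68  1.6  -0.4   1.11  0.52]
```

View pics/w4.png

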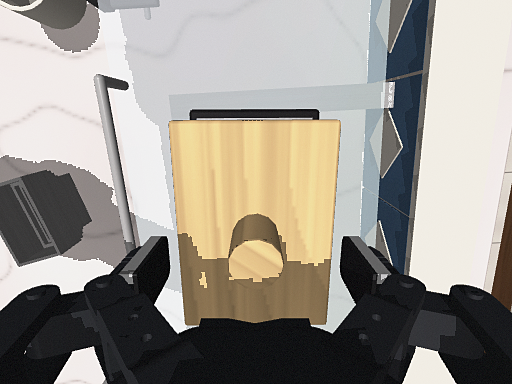

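>>> {"api": "send_rows", "payload": {"rows": [{"x":0,"y":0,"z":-0.1,"ax":0,"ay":0,"az":0,"claw":1},{"x":0,"y":0,"z":0,"ax":0,"ay":0,"az":0,"claw":1},{"x":0,"y":0,"z":0,"ax":0,"ay":0,"az":0,"claw":1},{"x":0,"y":0,"z":0,"ax":0,"ay":0,"az":0,"claw":1},{"x":0,"y":0,"z":0,"ax":0,"ay":0,"az":0,"claw":1},{"x":0,"y":0,"z":0,"ax":0,"ay":0,"az":0,"claw":1}], "squeeze": 40}}

```text
time_s: 4.77
tcp_pos: [0.6477, -0.207, 0.1948]
ee_rot: [0.002, 0.726, 0.687, 0.001]
force: [0.2, 1.1, -1.2]
width: 0.293
```

```bash
python3 -c "
from h import *
from cell import manip
st(manip)
cv2.imwrite('pics/w5.png',manip.read_camera('wrist')[:,:,::-1])
"
```

```text
t 4.77 tcp [ 0.6477 -0.207   0.1948] jaw -3.15 zax [ 0.005 -0.002 -1.   ] F [ 0.2  1.1 -1.2] M [ 0.04 -0.03 -0.01] w 0.293 q [-0.2   0.58  0.68  1.6  -0.4   1.11  0.52]
```

View pics/w5.png

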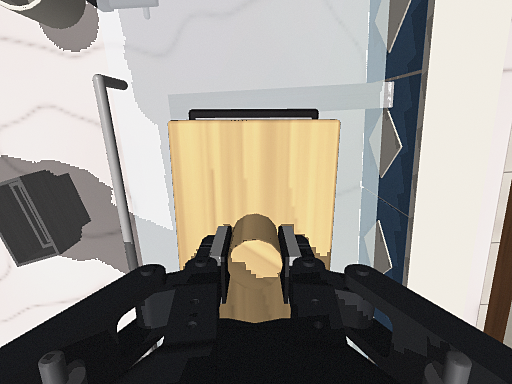

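>>> {"api": "send_rows", "payload": {"rows": [{"x":0,"y":0,"z":0,"ax":0,"ay":0,"az":0,"claw":1},{"x":0,"y":0,"z":0.5,"ax":0,"ay":0,"az":0,"claw":1},{"x":0,"y":0,"z":0.5,"ax":0,"ay":0,"az":0,"claw":1},{"x":0,"y":0,"z":0.5,"ax":0,"ay":0,"az":0,"claw":1},{"x":0,"y":0,"z":1,"ax":0,"ay":0,"az":0,"claw":1},{"x":0,"y":0,"z":1,"ax":0,"ay":0,"az":0,"claw":1}]}}

```text
time_s: 5.32
tcp_pos: [0.6459, -0.2061, 0.2297]
ee_rot: [-0.0, 0.726, 0.687, -0.001]
force: [0.2, -0.2, 0.2]
width: 0.288
```

```bash
python3 -c "
from h import *
from cell import manip
st(manip)
cv2.imwrite('pics/w6.png',manip.read_camera('wrist')[:,:,::-1])
"
```

```text
t 5.32 tcp [ 0.6459 -0.2061  0.2297] jaw -3.16 zax [-9.e-04 -5.e-04 -1.e+00] F [ 0.2 -0.2  0.2] M [-0.02 -0.03 -0.01] w 0.288 q [-0.22  0.55  0.7   1.56 -0.37  1.17  0.5 ]
```

View pics/w6.png

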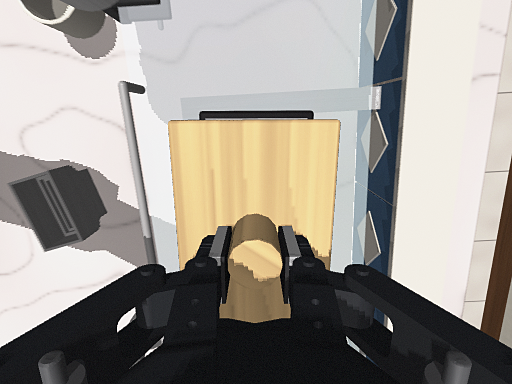

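>>> {"api": "send_rows", "payload": {"rows": [{"x":0,"y":0,"z":3,"ax":0,"ay":0,"az":0,"claw":1},{"x":0,"y":0,"z":3.5,"ax":0,"ay":0,"az":0,"claw":1},{"x":0,"y":0,"z":3.5,"ax":0,"ay":0,"az":0,"claw":1},{"x":-1,"y":1,"z":2,"ax":0,"ay":0,"az":0,"claw":1},{"x":-1.5,"y":3,"z":0,"ax":0,"ay":0,"az":0,"claw":1},{"x":-1.6,"y":3.6,"z":0,"ax":0,"ay":0,"az":0,"claw":1},{"x":-1.6,"y":3.6,"z":0,"ax":0,"ay":0,"az":0,"claw":1},{"x":-1.6,"y":3.6,"z":0,"ax":0,"ay":0,"az":0,"claw":1}]}}

```text
time_s: 6.03
tcp_pos: [0.5709, -0.0672, 0.364]
ee_rot: [0.008, 0.733, 0.68, 0.001]
force: [-0.1, 1.4, -0.6]
width: 0.288
```

>>> {"api": "send_rows", "payload": {"rows": [{"x":-1.6,"y":3.6,"z":0,"ax":0,"ay":0,"az":0,"claw":1},{"x":-1.6,"y":3.6,"z":0,"ax":0,"ay":0,"az":0,"claw":1},{"x":-1.6,"y":3.6,"z":0,"ax":0,"ay":0,"az":0,"claw":1},{"x":-1.6,"y":3.6,"z":0,"ax":0,"ay":0,"az":0,"claw":1},{"x":-1.6,"y":3.6,"z":0,"ax":0,"ay":0,"az":0,"claw":1},{"x":0,"y":0,"z":0,"ax":0,"ay":0,"az":0,"claw":1}]}}

```text
time_s: 6.53
tcp_pos: [0.4824, 0.1266, 0.3687]
ee_rot: [0.007, 0.73, 0.683, 0.006]
force: [1.0, 0.3, -1.3]
width: 0.288
```

```bash
python3 -c "
from h import *
from cell import manip
st(manip)
cv2.imwrite('pics/w7.png',manip.read_camera('wrist')[:,:,::-1])
"
```

```text
t 6.53 tcp [0.4824 0.1266 0.3687] jaw -3.82 zax [ 0.0182 -0.0011 -0.9998] F [ 1.   0.3 -1.3] M [0.05 0.05 0.02] w 0.288 q [-0.92  0.06  0.61  1.78 -0.03  1.3  -0.37]
```

View pics/w7.png

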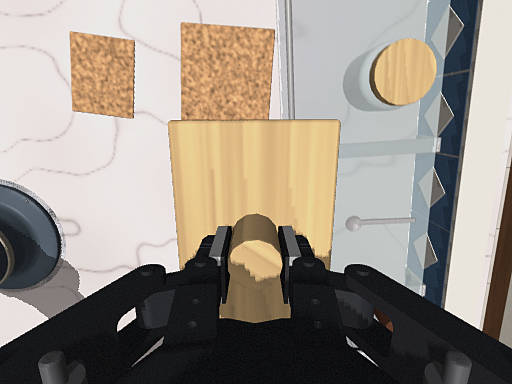

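```bash
python3 - <<'E'
from h import *
crop('pics/w7.png',160,10,130,120,5,'pics/w7a.png')
from cell import manip
c=manip.camera_info("wrist")
T=manip.camera_info('top')
p=P(T,130,160,4,[(122,70),(320,100),(293,263),(97,233)],.004)
print(p.round(4), proj(c,p).round(1))
E
```

```text
[[0.5331 0.3244 0.004 ]
 [0.51   0.1442 0.004 ]
 [0.3624 0.164  0.004 ]
 [0.3853 0.341  0.004 ]] [[272.6  23.5]
 [265.  139.4]
 [179.3 134.2]
 [178.1  18.5]]
```

View pics/w7a.png

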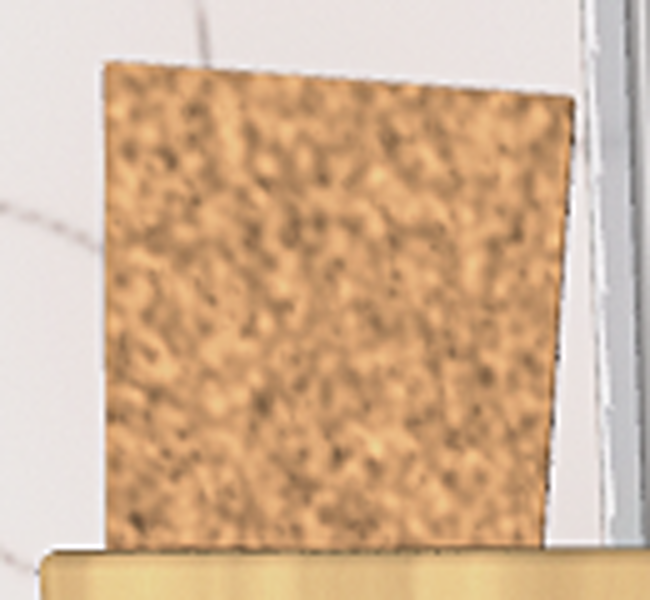

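```bash
python3 - <<'E'
from h import *
from cell import manip
c=manip.camera_info("wrist")
p=P(c,160,10,5,[(106,62),(574,97),(545,548),(106,548)],.004)
print(p.round(4))
d=p[1]-p[0];L=np.linalg.norm(d);d/=L;n=np.array([d[1],-d[0],0])
print(L,np.degrees(np.arctan2(d[1],d[0])),(p[0]+p[1])/2+n*.09)
for a,b in((0,3),(1,2)):
    e=p[b]-p[a];print(np.degrees(np.arctan2(e[1],e[0])))
st(manip)
E
```

```text
[[0.3888 0.3359 0.004 ]
 [0.5356 0.3164 0.004 ]
 [0.5183 0.1781 0.004 ]
 [0.3684 0.1887 0.004 ]]
0.14804137871448897 -7.584960490931067 [0.45032373 0.23694186 0.004     ]
-97.91877083403311
-97.10651554286129
t 6.58 tcp [0.4839 0.1227 0.3691] jaw -4.05 zax [ 0.0198 -0.0035 -0.9998] F [-0.1 -0.5 -0.9] M [-0.05  0.01 -0.07] w 0.293 q [-0.92  0.06  0.62  1.78 -0.02  1.3  -0.36]
```

>>> {"api": "send_rows", "payload": {"rows": [{"x":0,"y":0,"z":0,"ax":0,"ay":1,"az":-3.4,"claw":1},{"x":0,"y":0,"z":0,"ax":0,"ay":0,"az":0,"claw":1},{"x":0,"y":0,"z":0,"ax":0,"ay":0,"az":0,"claw":1}]}}

```text
time_s: 6.83
tcp_pos: [0.4844, 0.1208, 0.3709]
ee_rot: [0.003, 0.752, 0.659, 0.001]
force: [0.0, -0.1, -0.7]
width: 0.289
```

```bash
python3 - <<'E'
from h import *
from cell import manip
c=manip.camera_info("wrist")
cv2.imwrite('pics/w8.png',manip.read_camera('wrist')[:,:,::-1])
crop('pics/w8.png',160,10,130,120,5,'pics/w8a.png')
c2=manip.camera_info("wrist"); print(c['t']-c2['t'])
st(manip)
E
```

```text
[ 7.96850250e-05 -1.42436451e-04  2.91353444e-05]
t 6.88 tcp [0.4845 0.1206 0.3709] jaw -7.58 zax [ 0.0048 -0.0031 -1.    ] F [ 0.1  0.2 -0.6] M [-0.02  0.03 -0.06] w 0.291 q [-0.91  0.07  0.63  1.76 -0.04  1.32 -0.41]
```

View pics/w8a.png

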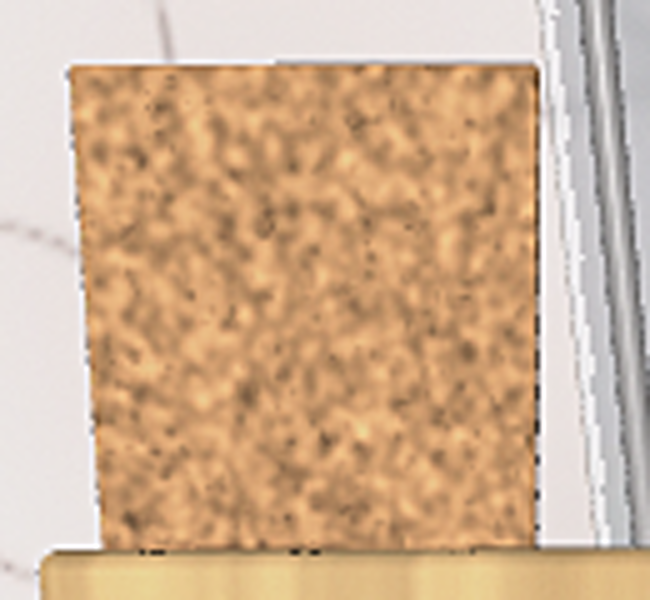

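```bash
python3 - <<'E'
from h import *
from cell import manip
c=manip.camera_info("wrist")
p=P(c,160,10,5,[(70,66),(540,66),(537,548),(103,548)],.004)
d=p[1]-p[0];L=np.linalg.norm(d);d/=L;n=np.array([d[1],-d[0],0])
print(L,np.degrees(np.arctan2(d[1],d[0])),(p[0]+p[1])/2+n*.09)
for a,b in((0,3),(1,2)):
    e=p[b]-p[a];print(np.degrees(np.arctan2(e[1],e[0])))
E
```

```text
0.1490969867723529 -7.498204852358713 [0.44739095 0.2421315  0.004     ]
-97.45822239267467
-97.28048389845245
```

>>> {"api": "send_rows", "payload": {"rows": [{"x":-1,"y":3.3,"z":-1,"ax":0.2,"ay":0.3,"az":0,"claw":1},{"x":-1,"y":3.3,"z":-2,"ax":0,"ay":0,"az":0,"claw":1},{"x":-1,"y":3.2,"z":-2.5,"ax":0,"ay":0,"az":0,"claw":1},{"x":-0.5,"y":1.8,"z":-3,"ax":0,"ay":0,"az":0,"claw":1},{"x":0,"y":0,"z":-3,"ax":0,"ay":0,"az":0,"claw":1},{"x":0,"y":0,"z":-3,"ax":0,"ay":0,"az":0,"claw":1},{"x":0,"y":0,"z":-2,"ax":0,"ay":0,"az":0,"claw":1},{"x":0,"y":0,"z":0,"ax":0,"ay":0,"az":0,"claw":1}]}}

```text
time_s: 7.55
tcp_pos: [0.4537, 0.2322, 0.204]
ee_rot: [0.002, 0.756, 0.654, 0.007]
force: [-1.1, -0.2, -1.7]
width: 0.289
```

```bash
python3 -c "
from h import *
from cell import manip
st(manip)
"
```

```text
t 7.55 tcp [0.4537 0.2322 0.204 ] jaw -8.25 zax [ 0.0132  0.0056 -0.9999] F [-1.1 -0.2 -1.7] M [-0.06  0.06  0.03] w 0.289 q [-1.    0.23  0.52  1.99 -0.14  0.94 -0.55]
```

>>> {"api": "send_rows", "payload": {"rows": [{"x":-0.6,"y":1,"z":-2,"ax":-0.3,"ay":0.7,"az":0.8,"claw":1},{"x":0,"y":0,"z":-3,"ax":0,"ay":0.2,"az":0,"claw":1},{"x":0,"y":0,"z":-3,"ax":0,"ay":0.2,"az":0,"claw":1},{"x":0,"y":0,"z":-3,"ax":0,"ay":0.2,"az":0,"claw":1},{"x":0,"y":0,"z":-2,"ax":0,"ay":0.2,"az":0,"claw":1},{"x":0,"y":0,"z":0,"ax":0,"ay":0,"az":0,"claw":1},{"x":0,"y":0,"z":0,"ax":0,"ay":0,"az":0,"claw":1}]}}

```text
time_s: 8.13
tcp_pos: [0.4577, 0.2407, 0.0778]
ee_rot: [-0.003, 0.753, 0.658, 0.003]
force: [0.4, 0.2, -0.0]
width: 0.287
```

```bash
python3 -c "
from h import *
from cell import manip
st(manip)
cv2.imwrite('pics/w9.png',manip.read_camera('wrist')[:,:,::-1])
st(manip)
"
```

```text
t 8.13 tcp [0.4577 0.2407 0.0778] jaw -7.72 zax [ 5.0e-04  7.4e-03 -1.0e+00] F [ 0.4  0.2 -0. ] M [-0.01 -0.06 -0.05] w 0.287 q [-0.91  0.44  0.44  2.07 -0.3   0.69 -0.41]
t 8.18 tcp [0.4579 0.2408 0.0781] jaw -7.72 zax [ 0.0011  0.0078 -1.    ] F [ 0.7 -0.   0.3] M [-0.04 -0.01 -0.03] w 0.291 q [-0.91  0.43  0.44  2.07 -0.3   0.69 -0.41]
```

View pics/w9.png

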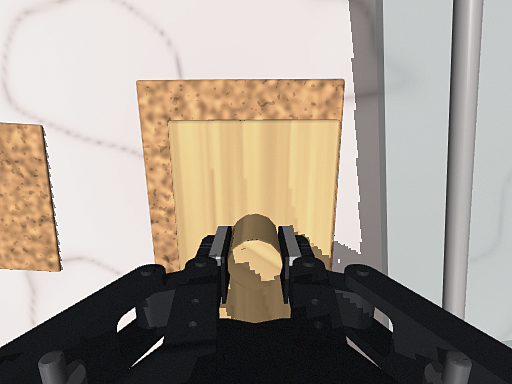

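>>> {"api": "send_rows", "payload": {"rows": [{"x":-1,"y":0.2,"z":-1.5,"ax":-0.4,"ay":0,"az":0.3,"claw":1},{"x":0,"y":0,"z":-1.5,"ax":0,"ay":0,"az":0,"claw":1},{"x":0,"y":0,"z":0,"ax":0,"ay":0,"az":0,"claw":1},{"x":0,"y":0,"z":0,"ax":0,"ay":0,"az":0,"claw":1}]}}

```text
time_s: 8.52
tcp_pos: [0.4543, 0.2454, 0.0558]
ee_rot: [0.001, 0.752, 0.659, 0.009]
force: [-0.2, -0.8, -1.3]
width: 0.292
```

```bash
python3 -c "
from h import *
from cell import manip
st(manip)
"
```

```text
t 8.52 tcp [0.4543 0.2454 0.0558] jaw -7.49 zax [ 0.0142  0.0101 -0.9998] F [-0.2 -0.8 -1.3] M [-0.03  0.01  0.04] w 0.292 q [-0.91  0.46  0.42  2.09 -0.32  0.62 -0.4 ]
```

>>> {"api": "send_rows", "payload": {"rows": [{"x":-0.7,"y":-0.3,"z":-0.8,"ax":-0.6,"ay":0.9,"az":0,"claw":1},{"x":-0.2,"y":0,"z":-0.8,"ax":0,"ay":0.2,"az":0,"claw":1},{"x":0,"y":0,"z":0,"ax":0,"ay":0,"az":0,"claw":1}]}}

```text
time_s: 8.77
tcp_pos: [0.4476, 0.2437, 0.043]
ee_rot: [-0.001, 0.752, 0.659, 0.001]
force: [0.7, -0.1, -1.0]
width: 0.293
```

```bash
python3 -c "
from h import *
from cell import manip
st(manip)
"
```

```text
t 8.77 tcp [0.4476 0.2437 0.043 ] jaw -7.5 zax [-1.0e-04  3.9e-03 -1.0e+00] F [ 0.7 -0.1 -1. ] M [ 0.    0.03 -0.  ] w 0.293 q [-0.9   0.48  0.41  2.11 -0.33  0.61 -0.39]
```

>>> {"api": "send_rows", "payload": {"rows": [{"x":-0.1,"y":-0.1,"z":-0.7,"ax":-0.2,"ay":0.1,"az":0,"claw":1},{"x":-0.1,"y":0,"z":-0.5,"ax":0,"ay":0.1,"az":0,"claw":1},{"x":0,"y":0,"z":0,"ax":0,"ay":0,"az":0,"claw":1}]}}

```text
time_s: 9.02
tcp_pos: [0.4459, 0.2428, 0.0306]
ee_rot: [-0.001, 0.752, 0.659, -0.001]
force: [-0.6, 0.4, -0.5]
width: 0.29
```

```bash
python3 -c "
from h import *
from cell import manip
st(manip)
"
```

```text
t 9.02 tcp [0.4459 0.2428 0.0306] jaw -7.5 zax [-2.9e-03  9.0e-04 -1.0e+00] F [-0.6  0.4 -0.5] M [-0.03 -0.01  0.04] w 0.29 q [-0.89  0.5   0.4   2.11 -0.35  0.59 -0.38]
```

>>> {"api": "send_rows", "payload": {"rows": [{"x":0.1,"y":0,"z":-0.3,"ax":0,"ay":-0.2,"az":0,"claw":1},{"x":0,"y":0,"z":-0.1,"ax":0,"ay":0,"az":0,"claw":1},{"x":0,"y":0,"z":0,"ax":0,"ay":0,"az":0,"claw":1}]}}

```text
time_s: 9.27
tcp_pos: [0.4472, 0.2428, 0.0267]
ee_rot: [-0.0, 0.752, 0.659, 0.0]
force: [-1.4, -0.2, 0.5]
width: 0.293
```

```bash
python3 -c "
from h import *
from cell import manip
st(manip)
"
```

```text
t 9.27 tcp [0.4472 0.2428 0.0267] jaw -7.51 zax [-1.e-04  1.e-03 -1.e+00] F [-1.4 -0.2  0.5] M [-0.09  0.15 -0.04] w 0.293 q [-0.89  0.51  0.39  2.11 -0.35  0.58 -0.38]
```

>>> {"api": "send_rows", "payload": {"rows": [{"x":0,"y":0,"z":-0.1,"ax":0,"ay":0,"az":0,"claw":1},{"x":0,"y":0,"z":0,"ax":0,"ay":0,"az":0,"claw":1}]}}

```text
time_s: 9.43
tcp_pos: [0.4473, 0.2428, 0.027]
ee_rot: [-0.001, 0.752, 0.659, 0.0]
force: [-0.4, -0.1, -0.8]
width: 0.292
```

```bash
python3 -c "
from h import *
from cell import manip
st(manip)
"
```

```text
t 9.43 tcp [0.4473 0.2428 0.027 ] jaw -7.51 zax [-6.e-04  2.e-03 -1.e+00] F [-0.4 -0.1 -0.8] M [ 0.05 -0.01 -0.02] w 0.292 q [-0.89  0.51  0.39  2.11 -0.35  0.58 -0.37]
```

>>> {"api": "send_rows", "payload": {"rows": [{"x":0,"y":0,"z":-0.3,"ax":0,"ay":0,"az":0,"claw":1},{"x":0,"y":0,"z":-0.1,"ax":0,"ay":0,"az":0,"claw":1}]}}

```text
time_s: 9.6
tcp_pos: [0.4474, 0.2431, 0.0265]
ee_rot: [-0.003, 0.752, 0.659, 0.0]
force: [-2.3, -0.5, 2.8]
width: 0.289
```

```bash
python3 -c "
from h import *
from cell import manip
st(manip)
cv2.imwrite('pics/w10.png',manip.read_camera('wrist')[:,:,::-1])
cv2.imwrite('pics/s10.png',manip.read_camera('scene')[:,:,::-1])
st(manip)
"
```

```text
t 9.6 tcp [0.4474 0.2431 0.0265] jaw -7.51 zax [-0.0031  0.0045 -1.    ] F [-2.3 -0.5  2.8] M [-0.24  0.4   0.03] w 0.289 q [-0.88  0.51  0.39  2.11 -0.36  0.58 -0.37]
t 9.7 tcp [0.4474 0.2431 0.0264] jaw -7.52 zax [-0.003   0.0045 -1.    ] F [-3.4 -1.5 15.1] M [-0.37  0.95  0.07] w 0.291 q [-0.88  0.51  0.39  2.11 -0.36  0.58 -0.37]
```

View pics/w10.png

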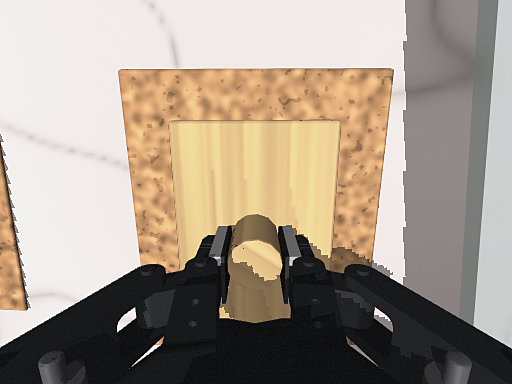

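>>> {"api": "send_rows", "payload": {"rows": [{"x":0,"y":0,"z":0.1,"ax":0,"ay":0,"az":0,"claw":1},{"x":0,"y":0,"z":0,"ax":0,"ay":0,"az":0,"claw":-1},{"x":0,"y":0,"z":0,"ax":0,"ay":0,"az":0,"claw":-1},{"x":0,"y":0,"z":0,"ax":0,"ay":0,"az":0,"claw":-1},{"x":0,"y":0,"z":0,"ax":0,"ay":0,"az":0,"claw":-1},{"x":0,"y":0,"z":0,"ax":0,"ay":0,"az":0,"claw":-1}]}}

```text
time_s: 10.2
tcp_pos: [0.4482, 0.2433, 0.0273]
ee_rot: [-0.002, 0.752, 0.659, 0.001]
force: [-0.6, -0.1, 0.1]
width: 0.973
```

```bash
python3 -c "
from h import *
from cell import manip
st(manip)
"
```

```text
t 10.2 tcp [0.4482 0.2433 0.0273] jaw -7.53 zax [-0.0013  0.005  -1.    ] F [-0.6 -0.1  0.1] M [-0.05 -0.02  0.02] w 0.973 q [-0.88  0.51  0.39  2.11 -0.35  0.58 -0.37]
```

>>> {"api": "send_rows", "payload": {"rows": [{"x":0,"y":0,"z":1,"ax":0,"ay":0,"az":0,"claw":-1},{"x":0,"y":0,"z":2,"ax":0,"ay":0,"az":0,"claw":-1},{"x":0,"y":0,"z":3,"ax":0,"ay":0,"az":0,"claw":-1},{"x":0,"y":0,"z":4,"ax":0,"ay":0,"az":0,"claw":-1},{"x":0,"y":0,"z":4,"ax":0,"ay":0,"az":0,"claw":-1},{"x":0,"y":0,"z":4,"ax":0,"ay":0,"az":0,"claw":-1},{"x":0,"y":0,"z":4,"ax":0,"ay":0,"az":0,"claw":-1},{"x":0,"y":-1,"z":4,"ax":0,"ay":0,"az":0,"claw":-1}]}}

```text
time_s: 10.87
tcp_pos: [0.4402, 0.229, 0.2905]
ee_rot: [-0.002, 0.752, 0.659, -0.01]
force: [1.0, 1.7, 0.0]
width: 1.003
```

>>> {"api": "send_rows", "payload": {"rows": [{"x":0,"y":-2,"z":3,"ax":0,"ay":0,"az":1,"claw":-1},{"x":0,"y":-3.5,"z":1.5,"ax":0,"ay":0,"az":2,"claw":-1},{"x":0,"y":-4,"z":0,"ax":0,"ay":0,"az":2,"claw":-1},{"x":0,"y":-4,"z":0,"ax":0,"ay":0,"az":2,"claw":-1},{"x":0,"y":-4,"z":0,"ax":0,"ay":0,"az":2,"claw":-1},{"x":0,"y":-4,"z":0,"ax":0,"ay":0,"az":2,"claw":-1},{"x":0,"y":-4,"z":0,"ax":0,"ay":0,"az":2,"claw":-1},{"x":0,"y":-4,"z":0,"ax":0,"ay":0,"az":2,"claw":-1}]}}

```text
time_s: 11.53
tcp_pos: [0.4406, -0.0703, 0.3534]
ee_rot: [-0.001, 0.65, 0.76, 0.006]
force: [0.5, -0.2, -0.7]
width: 1.002
```

```bash
python3 -c "
from h import *
from cell import manip
st(manip)
cv2.imwrite('pics/t11.png',manip.read_camera('top')[:,:,::-1])
"
```

```text
t 11.53 tcp [ 0.4406 -0.0703  0.3534] jaw 8.98 zax [ 0.0062  0.0099 -0.9999] F [ 0.5 -0.2 -0.7] M [-0.03 -0.04  0.  ] w 1.002 q [-0.8  -0.07  0.84  1.9   0.05  1.28  0.18]
```

View pics/t11.png

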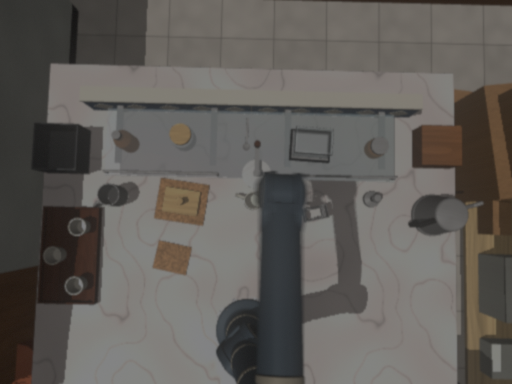

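>>> {"api": "send_rows", "payload": {"rows": [{"x":-0.5,"y":-4,"z":-1,"ax":0,"ay":0,"az":2,"claw":-1},{"x":-0.5,"y":-4,"z":-2,"ax":0,"ay":0,"az":2,"claw":-1},{"x":-0.5,"y":-3.5,"z":-2,"ax":0,"ay":0,"az":1,"claw":-1},{"x":0,"y":-1.5,"z":-2,"ax":0,"ay":0,"az":0,"claw":-1},{"x":0,"y":0,"z":0,"ax":0,"ay":0,"az":0,"claw":-1},{"x":0,"y":0,"z":0,"ax":0,"ay":0,"az":0,"claw":-1},{"x":0,"y":0,"z":0,"ax":0,"ay":0,"az":0,"claw":-1}]}}

```text
time_s: 12.17
tcp_pos: [0.4223, -0.207, 0.2887]
ee_rot: [0.002, 0.624, 0.781, 0.01]
force: [-0.1, 0.4, 0.1]
width: 1.001
```

```bash
python3 -c "
from h import *
from cell import manip
st(manip)
cv2.imwrite('pics/w12.png',manip.read_camera('wrist')[:,:,::-1])
st(manip)
"
```

```text
t 12.17 tcp [ 0.4223 -0.207   0.2887] jaw 12.78 zax [ 0.0164  0.0129 -0.9998] F [-0.1  0.4  0.1] M [-0.01 -0.02  0.04] w 1.001 q [-0.62  0.08  1.08  1.97 -0.1   1.13  0.73]
t 12.22 tcp [ 0.4229 -0.2068  0.2891] jaw 12.85 zax [ 0.0174  0.0128 -0.9998] F [ 0.   0.1 -0.2] M [ 0.   -0.01  0.04] w 0.997 q [-0.62  0.08  1.08  1.97 -0.1   1.13  0.73]
```

View pics/w12.png

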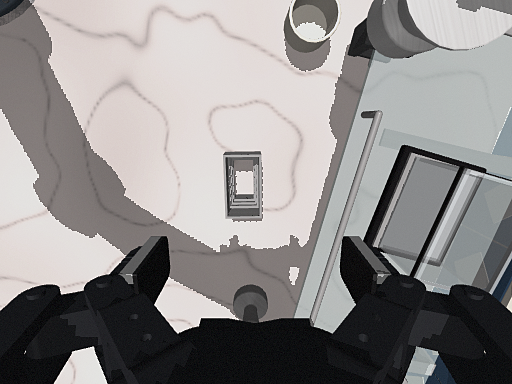

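```bash
python3 - <<'E'
from h import *
crop('pics/w12.png',205,135,75,100,6,'pics/w12a.png')
E
```

```text
(no output)
```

View pics/w12a.png

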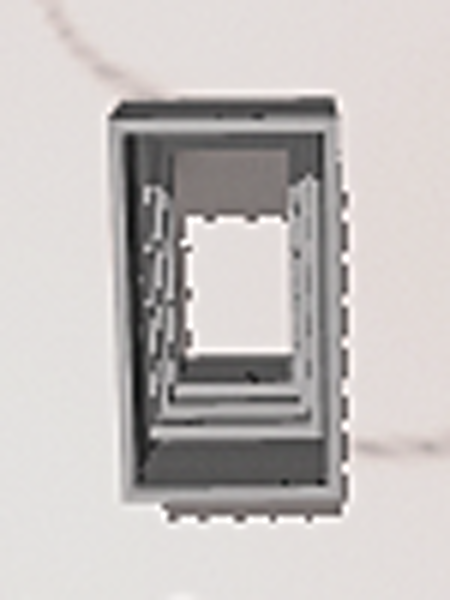

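```bash
python3 - <<'E'
from h import *
from cell import manip
c=manip.camera_info("wrist")
rep('fun',P(c,205,135,6,[(107,118),(336,116),(343,502),(122,502)],.075))
st(manip)
E
```

```text
fun [ 0.4156 -0.2307  0.075 ] len 0.0475 0.0486 0.0843 0.085 ang01,03 12.8 -76.2
t 12.22 tcp [ 0.4229 -0.2068  0.2891] jaw 12.85 zax [ 0.0174  0.0128 -0.9998] F [ 0.   0.1 -0.2] M [ 0.   -0.01  0.04] w 0.997 q [-0.62  0.08  1.08  1.97 -0.1   1.13  0.73]
```

>>> {"api": "send_rows", "payload": {"rows": [{"x":-0.8,"y":-2.2,"z":-1.5,"ax":-0.7,"ay":1,"az":0.4,"claw":-1},{"x":-0.2,"y":0,"z":-3,"ax":0,"ay":0.2,"az":0,"claw":-1},{"x":-0.2,"y":0,"z":-3,"ax":0,"ay":0.2,"az":0,"claw":-1},{"x":-0.2,"y":0,"z":-3,"ax":0,"ay":0.2,"az":0,"claw":-1},{"x":0,"y":0,"z":-2,"ax":0,"ay":0,"az":0,"claw":-1},{"x":0,"y":0,"z":0,"ax":0,"ay":0,"az":0,"claw":-1},{"x":0,"y":0,"z":0,"ax":0,"ay":0,"az":0,"claw":-1}]}}

```text
time_s: 12.8
tcp_pos: [0.4196, -0.2199, 0.1669]
ee_rot: [0.001, 0.611, 0.792, 0.005]
force: [0.0, 0.1, -0.2]
width: 1.002
```

```bash
python3 -c "
from h import *
from cell import manip
st(manip)
"
```

```text
t 12.8 tcp [ 0.4196 -0.2199  0.1669] jaw 14.72 zax [ 0.0073  0.0062 -1.    ] F [ 0.   0.1 -0.2] M [ 0.01  0.03 -0.02] w 1.002 q [-0.41  0.31  0.99  2.11 -0.35  0.88  1.04]
```

>>> {"api": "send_rows", "payload": {"rows": [{"x":-0.4,"y":-1.1,"z":-1,"ax":-0.4,"ay":0.5,"az":-1.4,"claw":-1},{"x":-0.1,"y":-0.1,"z":-2,"ax":0,"ay":0.2,"az":-0.2,"claw":-1},{"x":-0.1,"y":-0.1,"z":-2,"ax":0,"ay":0.2,"az":-0.2,"claw":-1},{"x":0,"y":0,"z":0,"ax":0,"ay":0,"az":0,"claw":-1},{"x":0,"y":0,"z":0,"ax":0,"ay":0,"az":0,"claw":-1}]}}

```text
time_s: 13.22
tcp_pos: [0.4235, -0.2311, 0.1246]
ee_rot: [0.004, 0.619, 0.786, 0.002]
force: [0.3, -0.6, 0.8]
width: 1.0
```

```bash
python3 -c "
from h import *
from cell import manip
st(manip)
cv2.imwrite('pics/w13.png',manip.read_camera('wrist')[:,:,::-1])
st(manip)
"
```

```text
t 13.22 tcp [ 0.4235 -0.2311  0.1246] jaw 13.56 zax [ 0.0092 -0.0012 -1.    ] F [ 0.3 -0.6  0.8] M [0.02 0.04 0.04] w 1.0 q [-0.32  0.4   0.92  2.13 -0.45  0.8   1.12]
t 13.27 tcp [ 0.4236 -0.231   0.1247] jaw 13.58 zax [ 0.0096 -0.0011 -1.    ] F [-0.5 -0.2 -0.2] M [-0.02 -0.    0.02] w 1.003 q [-0.32  0.4   0.92  2.13 -0.45  0.8   1.12]
```

View pics/w13.png

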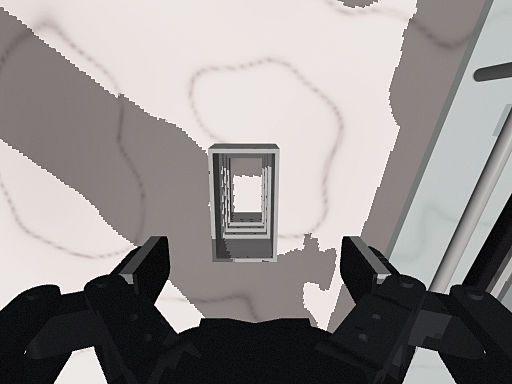

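>>> {"api": "send_rows", "payload": {"rows": [{"x":-0.9,"y":0,"z":-1,"ax":0.1,"ay":0.6,"az":-0.2,"claw":-1},{"x":-0.2,"y":0,"z":-1,"ax":0,"ay":0.1,"az":0,"claw":-1},{"x":0,"y":0,"z":0,"ax":0,"ay":0,"az":0,"claw":-1},{"x":0,"y":0,"z":0,"ax":0,"ay":0,"az":0,"claw":-1}]}}

```text
time_s: 13.6
tcp_pos: [0.4147, -0.2307, 0.1072]
ee_rot: [0.002, 0.619, 0.786, 0.002]
force: [0.8, -0.4, 0.1]
width: 0.998
```

```bash
python3 - <<'E'
from h import *
from cell import manip
s,M=st(manip)
c=manip.camera_info("wrist")
im=manip.read_camera('wrist')[:,:,::-1].copy()
cv2.imwrite('pics/w14.png',im)
# predicted funnel rim
a=np.radians(13.3);e=np.array([np.cos(a),np.sin(a),0]);f=np.array([-e[1],e[0],0])
C=np.array([.4156,-.2307,.075])
p=proj(c,[C+sx*.024*e+sy*.042*f for sx,sy in((-1,1),(1,1),(1,-1),(-1,-1))])
big=cv2.resize(im[100:340,160:360],None,fx=2.5,fy=2.5,interpolation=cv2.INTER_CUBIC)
q=((p-[160,100]+.5)*2.5-.5)
cv2.polylines(big,[np.round(q).astype(np.int32)],True,(0,0,255),1)
cv2.imwrite('pics/w14a.png',big)
E
```

```text
t 13.6 tcp [ 0.4147 -0.2307  0.1072] jaw 13.54 zax [ 4.5e-03  3.0e-04 -1.0e+00] F [ 0.8 -0.4  0.1] M [ 0.05 -0.02  0.03] w 0.998 q [-0.29  0.42  0.9   2.16 -0.48  0.77  1.16]
```

View pics/w14a.png

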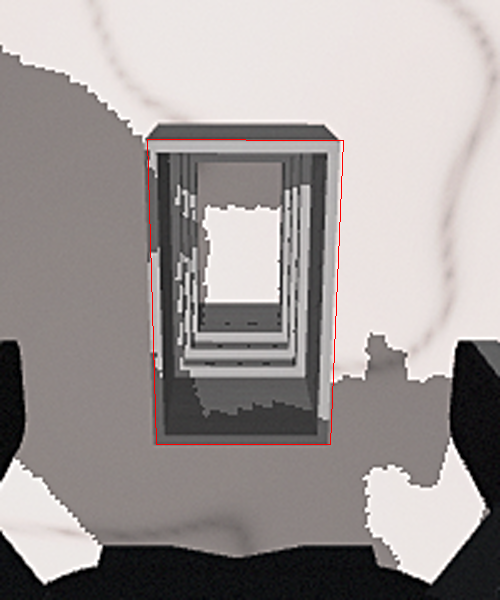

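>>> {"api": "send_rows", "payload": {"rows": [{"x":0,"y":0,"z":-1.3,"ax":0,"ay":0.3,"az":-0.2,"claw":-1},{"x":-0.1,"y":0,"z":-1.3,"ax":0,"ay":0.1,"az":0,"claw":-1},{"x":-0.2,"y":0,"z":-1.3,"ax":0,"ay":0.1,"az":0,"claw":-1},{"x":0,"y":0,"z":0,"ax":0,"ay":0,"az":0,"claw":-1}]}}

```text
time_s: 13.98
tcp_pos: [0.4133, -0.2312, 0.0683]
ee_rot: [-0.0, 0.62, 0.785, -0.0]
force: [-0.4, 0.5, -0.7]
width: 1.002
```

```bash
python3 - <<'E'
from h import *
from cell import manip
s,M=st(manip)
E
```

```text
t 13.98 tcp [ 0.4133 -0.2312  0.0683] jaw 13.36 zax [-5.e-04 -4.e-04 -1.e+00] F [-0.4  0.5 -0.7] M [ 0.03 -0.01  0.01] w 1.002 q [-0.22  0.48  0.82  2.18 -0.56  0.69  1.22]
```

>>> {"api": "send_rows", "payload": {"rows": [{"x":0.2,"y":0,"z":-1,"ax":0,"ay":0,"az":0,"claw":-1},{"x":0,"y":0,"z":-1,"ax":0,"ay":0,"az":0,"claw":-1},{"x":0,"y":0,"z":-0.7,"ax":0,"ay":0,"az":0,"claw":-1},{"x":0,"y":0,"z":0,"ax":0,"ay":0,"az":0,"claw":-1},{"x":0,"y":0,"z":0,"ax":0,"ay":0,"az":0,"claw":-1}]}}

```text
time_s: 14.4
tcp_pos: [0.4169, -0.232, 0.04]
ee_rot: [0.001, 0.62, 0.785, -0.0]
force: [-0.3, 0.0, 0.9]
width: 1.002
```

```bash
python3 - <<'E'
from h import *
from cell import manip
s,M=st(manip)
cv2.imwrite('pics/w15.png',manip.read_camera('wrist')[:,:,::-1])
E
```

```text
t 14.4 tcp [ 0.4169 -0.232   0.04  ] jaw 13.36 zax [ 0.0016 -0.0014 -1.    ] F [-0.3  0.   0.9] M [-0.07  0.03 -0.06] w 1.002 q [-0.17  0.53  0.76  2.19 -0.63  0.64  1.27]
```

View pics/w15.png

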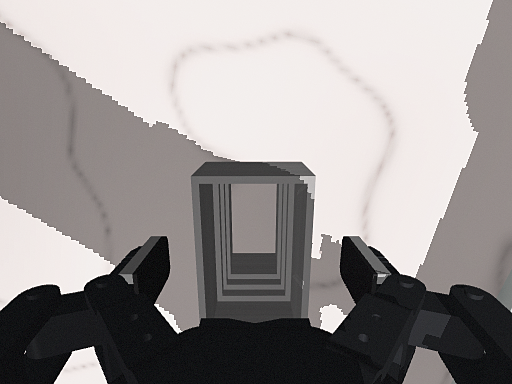

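>>> {"api": "send_rows", "payload": {"rows": [{"x":-0.1,"y":0.1,"z":-0.1,"ax":0,"ay":0,"az":0,"claw":1},{"x":0,"y":0,"z":0,"ax":0,"ay":0,"az":0,"claw":1},{"x":0,"y":0,"z":0,"ax":0,"ay":0,"az":0,"claw":1},{"x":0,"y":0,"z":0,"ax":0,"ay":0,"az":0,"claw":1},{"x":0,"y":0,"z":0,"ax":0,"ay":0,"az":0,"claw":1}], "squeeze": 40}}

```text
time_s: 14.87
tcp_pos: [0.4165, -0.2312, 0.0402]
ee_rot: [0.002, 0.62, 0.785, 0.0]
force: [0.5, 0.0, -0.9]
width: 0.557
```

```bash
python3 - <<'E'
from h import *
from cell import manip
s,M=st(manip)
cv2.imwrite('pics/w16.png',manip.read_camera('wrist')[:,:,::-1])
st(manip)
E
```

```text
t 14.87 tcp [ 0.4165 -0.2312  0.0402] jaw 13.36 zax [ 0.004 -0.002 -1.   ] F [ 0.5  0.  -0.9] M [0.02 0.05 0.  ] w 0.557 q [-0.17  0.53  0.76  2.2  -0.63  0.64  1.28]
t 14.92 tcp [ 0.4165 -0.2312  0.0401] jaw 13.36 zax [ 0.0039 -0.002  -1.    ] F [ 0.1  0.1 -1.4] M [-0.02 -0.03 -0.03] w 0.556 q [-0.17  0.53  0.76  2.2  -0.63  0.64  1.28]
```

View pics/w16.png

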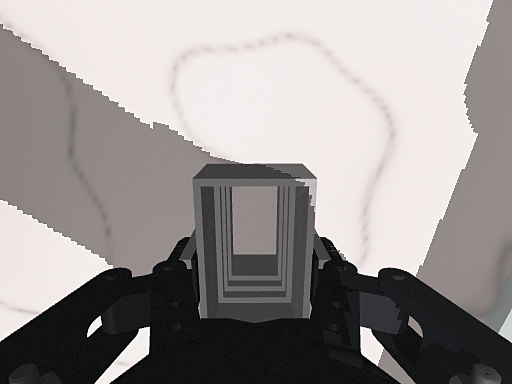

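>>> {"api": "send_rows", "payload": {"rows": [{"x":0,"y":0,"z":0.5,"ax":0,"ay":0,"az":0,"claw":1},{"x":0,"y":0,"z":1,"ax":0,"ay":0,"az":0,"claw":1},{"x":0,"y":0,"z":2,"ax":0,"ay":0,"az":0,"claw":1},{"x":0,"y":0,"z":3,"ax":0,"ay":0,"az":0,"claw":1},{"x":0,"y":0,"z":3,"ax":0,"ay":0,"az":0,"claw":1},{"x":0,"y":0,"z":3,"ax":0,"ay":0,"az":0,"claw":1}]}}

```text
time_s: 15.42
tcp_pos: [0.4104, -0.2292, 0.1668]
ee_rot: [-0.005, 0.621, 0.784, -0.003]
force: [-0.7, 1.6, -0.4]
width: 0.554
```

```bash
python3 - <<'E'
from h import *
from cell import manip
s,M=st(manip)
E
```

```text
t 15.42 tcp [ 0.4104 -0.2292  0.1668] jaw 13.19 zax [-0.0117  0.0019 -0.9999] F [-0.7  1.6 -0.4] M [-0.01 -0.17 -0.01] w 0.554 q [-0.41  0.33  1.01  2.11 -0.35  0.9   1.04]
```

>>> {"api": "send_rows", "payload": {"rows": [{"x":0.5,"y":0,"z":3,"ax":0,"ay":-0.5,"az":0,"claw":1},{"x":1,"y":0,"z":3,"ax":0,"ay":0,"az":-2,"claw":1},{"x":1,"y":0,"z":3,"ax":0,"ay":0,"az":-3,"claw":1},{"x":1,"y":0,"z":3,"ax":0,"ay":0,"az":-4,"claw":1},{"x":1,"y":0,"z":2,"ax":0,"ay":0,"az":-4,"claw":1},{"x":0,"y":0,"z":0,"ax":0,"ay":0,"az":-2,"claw":1},{"x":0,"y":0,"z":0,"ax":0,"ay":0,"az":0,"claw":1},{"x":0,"y":0,"z":0,"ax":0,"ay":0,"az":0,"claw":1}]}}

```text
time_s: 16.08
tcp_pos: [0.4538, -0.2327, 0.3245]
ee_rot: [0.002, 0.725, 0.689, 0.006]
force: [0.5, 0.5, -1.5]
width: 0.558
```

```bash
python3 - <<'E'
from h import *
from cell import manip
s,M=st(manip)
cv2.imwrite('pics/w17.png',manip.read_camera('wrist')[:,:,::-1])
cv2.imwrite('pics/t17.png',manip.read_camera('top')[:,:,::-1])
cv2.imwrite('pics/s17.png',manip.read_camera('scene')[:,:,::-1])
crop('pics/t17.png',275,110,80,65,8,'pics/t17a.png')
crop('pics/s17.png',150,200,110,110,5,'pics/s17a.png')
st(manip)
E
```

```text
t 16.08 tcp [ 0.4538 -0.2327  0.3245] jaw -2.92 zax [ 0.0122  0.0057 -0.9999] F [ 0.5  0.5 -1.5] M [-0.05  0.04  0.06] w 0.558 q [-0.61  0.2   1.19  1.84 -0.21  1.23  0.59]
t 16.23 tcp [ 0.4531 -0.2324  0.3233] jaw -2.95 zax [ 0.01    0.0065 -0.9999] F [ 0.3 -0.2 -1.6] M [-0.05  0.02  0.  ] w 0.555 q [-0.61  0.2   1.19  1.84 -0.21  1.23  0.59]
```

View pics/w17.png

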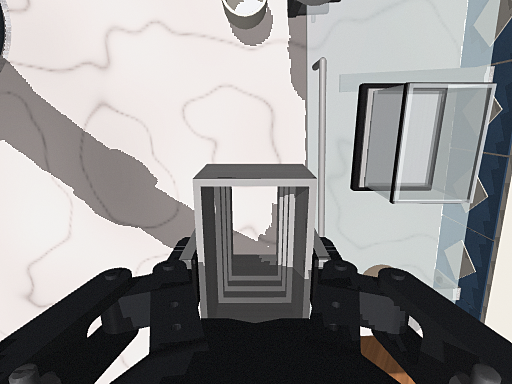

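View pics/t17a.png

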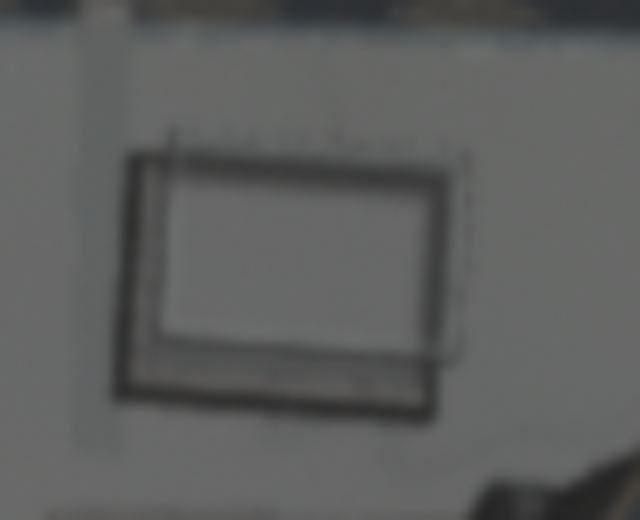

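View pics/s17a.png

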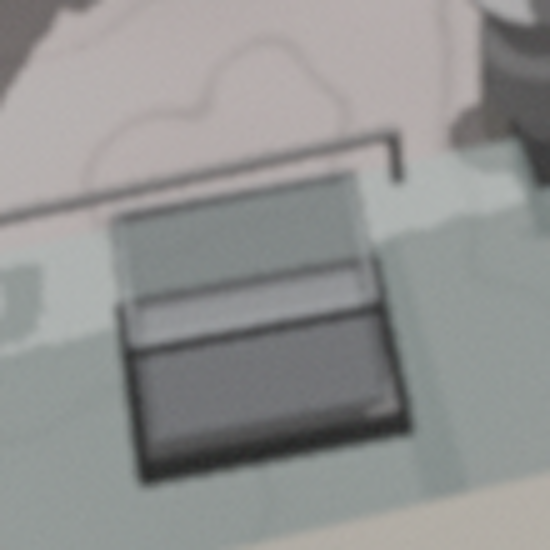

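```bash
python3 - <<'E'
from h import *
crop('pics/w17.png',340,70,165,145,4,'pics/w17a.png')
E
```

```text
(no output)
```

View pics/w17a.png

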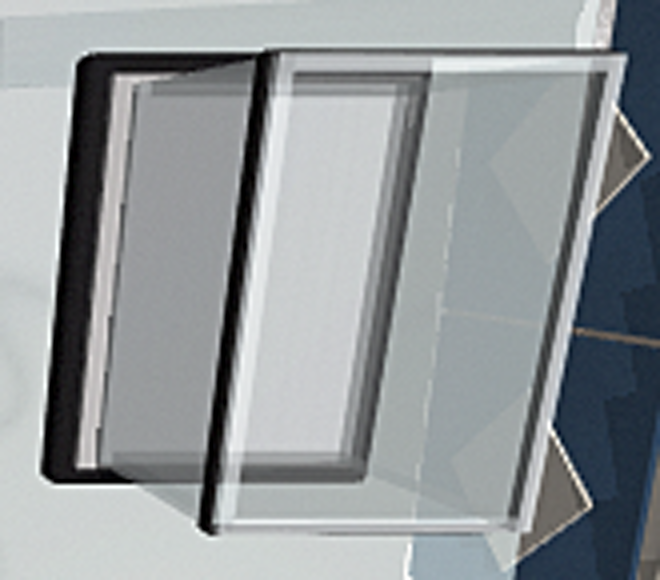

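```bash
python3 - <<'E'
from h import *
from cell import manip
c=manip.camera_info("wrist")
rep('mouth',P(c,340,70,4,[(270,50),(628,54),(527,531),(213,528)],.178))
T=manip.camera_info("top");S=manip.camera_info("scene")
rep('mouthT',P(T,275,110,8,[(172,130),(470,152),(459,364),(155,348)],.178))
rep('mouthS',P(S,150,200,5,[(112,215),(355,172),(380,300),(134,347)],.178))
for cc,n in((T,'t'),(S,'s')):
  a=np.radians(-3.1);e=np.array([np.cos(a),np.sin(a),0]);f=np.array([-e[1],e[0],0])
  im=cv2.imread(f'pics/{n}17.png'); x0,y0,k=(275,110,8) if n=='t' else (150,200,5)
  big=cv2.resize(im[y0:y0+110,x0:x0+90],None,fx=k,fy=k,interpolation=cv2.INTER_CUBIC)
  C=np.array([.6465,-.206,.178])
  for hx,hy,z,col in((.042,.06,.178,(0,0,255)),(.042,.06,.095,(0,255,0)),(.055,.07,.093,(255,0,0))):
    C[2]=z
    p=proj(cc,[C+sx*hx*e+sy*hy*f for sx,sy in((-1,1),(1,1),(1,-1),(-1,-1))])
    cv2.polylines(big,[np.round((p-[x0,y0]+.5)*k-.5).astype(np.int32)],True,col,1)
  cv2.imwrite(f'pics/ov{n}.png',big[:600])
E
```

```text
mouth [ 0.6431 -0.2051  0.178 ] len 0.0859 0.0837 0.1185 0.1188 ang01,03 -3.6 -93.0
mouthT [ 0.6448 -0.2047  0.178 ] len 0.1205 0.1222 0.089 0.0864 ang01,03 -92.3 177.0
mouthS [ 0.6493 -0.2059  0.178 ] len 0.1212 0.1176 0.0814 0.0805 ang01,03 87.3 -2.4
```

View pics/ovt.png

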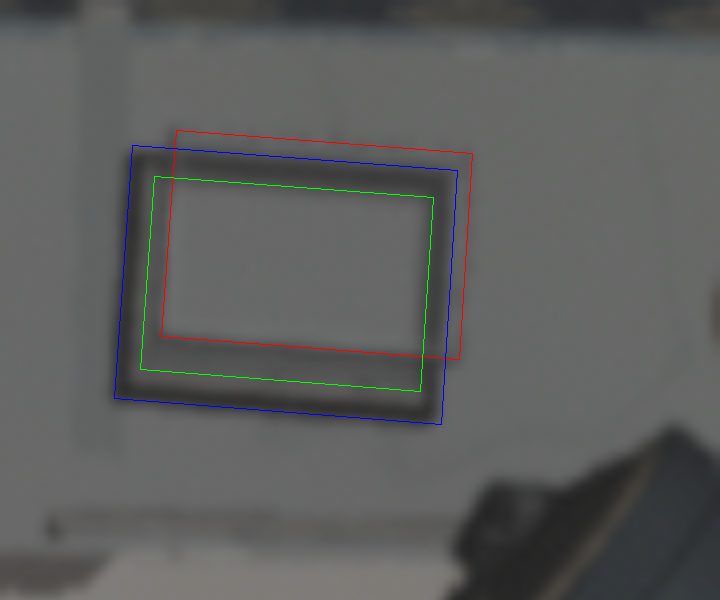

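View pics/ovs.png

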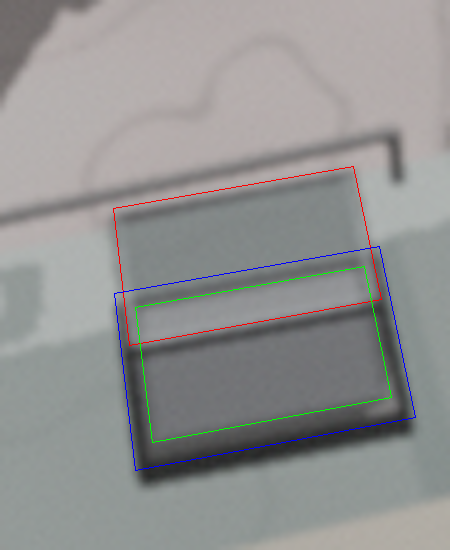

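>>> {"api": "send_rows", "payload": {"rows": [{"x":3.5,"y":0.4,"z":-0.5,"ax":-0.3,"ay":0.3,"az":0,"claw":1},{"x":3.8,"y":0.5,"z":-0.5,"ax":0,"ay":0,"az":0,"claw":1},{"x":3.8,"y":0.5,"z":-0.5,"ax":0,"ay":0,"az":0,"claw":1},{"x":3.5,"y":0.5,"z":-0.5,"ax":0,"ay":0,"az":0,"claw":1},{"x":1.5,"y":0.4,"z":-0.5,"ax":0,"ay":0,"az":0,"claw":1},{"x":0,"y":0,"z":0,"ax":0,"ay":0,"az":0,"claw":1},{"x":0,"y":0,"z":0,"ax":0,"ay":0,"az":0,"claw":1}]}}

```text
time_s: 16.82
tcp_pos: [0.6152, -0.2077, 0.2891]
ee_rot: [-0.007, 0.726, 0.688, 0.003]
force: [-0.4, 0.6, -1.2]
width: 0.557
```

```bash
python3 - <<'E'
from h import *
from cell import manip
s,M=st(manip)
cv2.imwrite('pics/w18.png',manip.read_camera('wrist')[:,:,::-1])
st(manip)
E
```

```text
t 16.82 tcp [ 0.6152 -0.2077  0.2891] jaw -3.04 zax [-0.0058  0.0139 -0.9999] F [-0.4  0.6 -1.2] M [-0.07  0.06  0.01] w 0.557 q [-0.39  0.55  1.01  1.56 -0.48  1.32  0.63]
t 16.87 tcp [ 0.6149 -0.2073  0.2889] jaw -3.04 zax [-0.0058  0.0148 -0.9999] F [-0.2  0.6 -1.9] M [ 0.03 -0.02 -0.01] w 0.556 q [-0.39  0.55  1.01  1.56 -0.48  1.32  0.63]
```

View pics/w18.png

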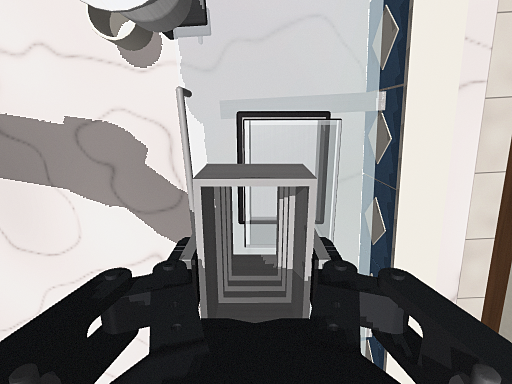

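>>> {"api": "send_rows", "payload": {"rows": [{"x":3,"y":0.1,"z":-0.5,"ax":-0.9,"ay":-0.5,"az":-0.1,"claw":1},{"x":0,"y":0,"z":0,"ax":0,"ay":0,"az":0,"claw":1},{"x":0,"y":0,"z":0,"ax":0,"ay":0,"az":0,"claw":1},{"x":0,"y":0,"z":0,"ax":0,"ay":0,"az":0,"claw":1}]}}

```text
time_s: 17.2
tcp_pos: [0.6402, -0.2087, 0.2845]
ee_rot: [0.0, 0.728, 0.685, 0.001]
force: [0.4, 0.4, -0.9]
width: 0.556
```

```bash
python3 - <<'E'
from h import *
from cell import manip
s,M=st(manip)
cv2.imwrite('pics/w19.png',manip.read_camera('wrist')[:,:,::-1])
crop('pics/w19.png',190,95,150,100,5,'pics/w19a.png')
crop('pics/w18.png',230,100,120,160,3.5,'pics/w18a.png')
st(manip)
E
```

```text
t 17.2 tcp [ 0.6402 -0.2087  0.2845] jaw -3.51 zax [ 1.e-03  6.e-04 -1.e+00] F [ 0.4  0.4 -0.9] M [ 0.03 -0.07  0.02] w 0.556 q [-0.37  0.59  1.    1.51 -0.5   1.32  0.62]
t 17.25 tcp [ 0.6397 -0.2095  0.2849] jaw -3.58 zax [ 1.1e-03  2.0e-04 -1.0e+00] F [ 0.6  0.4 -1. ] M [-0.02  0.12 -0.01] w 0.554 q [-0.37  0.59  1.    1.51 -0.5   1.32  0.62]
```

View pics/w19a.png

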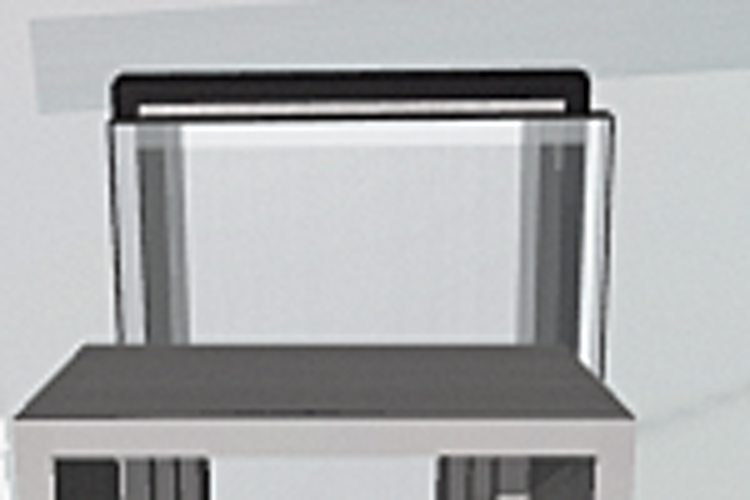

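View pics/w18a.png

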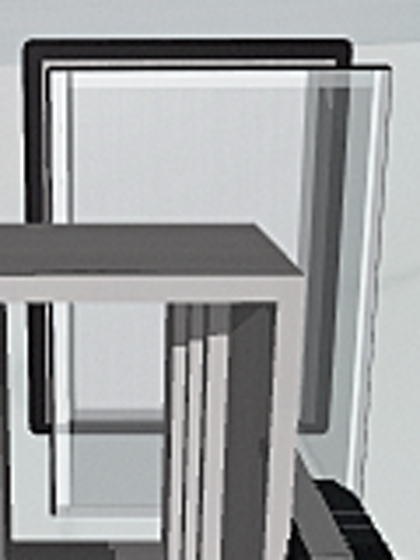

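```bash
python3 - <<'E'
from h import *
from cell import manip
c=manip.camera_info("wrist")
p=P(c,190,95,5,[(108,119),(612,113)],.178)+[.0005,.0008,0]
d=p[1]-p[0];L=np.linalg.norm(d);d/=L;n=np.array([d[1],-d[0],0])
print(p,L,np.degrees(np.arctan2(d[1],d[0])),(p[0]+p[1])/2+n*.06)
# funnel rim check: collar top far corners
st(manip)
p=P(c,190,95,5,[(14,419),(635,419)],.2849-.0401+.075)
print(p, p.mean(0), np.linalg.norm(p[1]-p[0]))
E
```

```text
[[ 0.60664482 -0.14378028  0.178     ]
 [ 0.69162009 -0.14810336  0.178     ]] 0.0850851727012211 -2.9123868181672874 [ 0.64608392 -0.20586432  0.178     ]
t 17.25 tcp [ 0.6397 -0.2095  0.2849] jaw -3.58 zax [ 1.1e-03  2.0e-04 -1.0e+00] F [ 0.6  0.4 -1. ] M [-0.02  0.12 -0.01] w 0.554 q [-0.37  0.59  1.    1.51 -0.5   1.32  0.62]
[[ 0.61737406 -0.1660851   0.3198    ]
 [ 0.66513393 -0.16907382  0.3198    ]] [ 0.64125399 -0.16757946  0.3198    ] 0.047853284613941824
```

>>> {"api": "send_rows", "payload": {"rows": [{"x":0.6,"y":0.3,"z":-1,"ax":0.1,"ay":-0.1,"az":0.4,"claw":1},{"x":0,"y":0,"z":-1,"ax":0,"ay":0,"az":0,"claw":1},{"x":0,"y":0,"z":-1,"ax":0,"ay":0,"az":0,"claw":1},{"x":0,"y":0,"z":0,"ax":0,"ay":0,"az":0,"claw":1},{"x":0,"y":0,"z":0,"ax":0,"ay":0,"az":0,"claw":1},{"x":0,"y":0,"z":0,"ax":0,"ay":0,"az":0,"claw":1}]}}

```text
time_s: 17.75
tcp_pos: [0.6432, -0.2067, 0.2525]
ee_rot: [-0.001, 0.727, 0.687, 0.003]
force: [-0.0, 0.8, -1.4]
width: 0.559
```

```bash
python3 - <<'E'
from h import *
from cell import manip
s,M=st(manip)
E
```

```text
t 17.75 tcp [ 0.6432 -0.2067  0.2525] jaw -3.29 zax [ 0.0032  0.0046 -1.    ] F [-0.   0.8 -1.4] M [ 0.02 -0.03  0.  ] w 0.559 q [-0.36  0.61  0.98  1.55 -0.53  1.27  0.64]
```

>>> {"api": "send_rows", "payload": {"rows": [{"x":0.4,"y":0.1,"z":-0.7,"ax":-0.3,"ay":0,"az":0.2,"claw":1},{"x":0,"y":0,"z":-0.7,"ax":0,"ay":0,"az":0,"claw":1},{"x":0,"y":0,"z":0,"ax":0,"ay":0,"az":0,"claw":1},{"x":0,"y":0,"z":0,"ax":0,"ay":0,"az":0,"claw":1},{"x":0,"y":0,"z":0,"ax":0,"ay":0,"az":0,"claw":1},{"x":0,"y":0,"z":0,"ax":0,"ay":0,"az":0,"claw":1}]}}

```text
time_s: 18.25
tcp_pos: [0.6481, -0.2057, 0.2372]
ee_rot: [0.002, 0.726, 0.688, 0.001]
force: [0.9, -0.4, -1.2]
width: 0.555
```

```bash
python3 - <<'E'
from h import *
from cell import manip
s,M=st(manip)
cv2.imwrite('pics/s20.png',manip.read_camera('scene')[:,:,::-1])
cv2.imwrite('pics/w20.png',manip.read_camera('wrist')[:,:,::-1])
crop('pics/s20.png',140,170,120,110,5,'pics/s20a.png')
crop('pics/w20.png',180,95,150,100,5,'pics/w20a.png')
st(manip)
E
```

```text
t 18.25 tcp [ 0.6481 -0.2057  0.2372] jaw -3.04 zax [ 0.0037 -0.0018 -1.    ] F [ 0.9 -0.4 -1.2] M [-0.02  0.02 -0.01] w 0.555 q [-0.36  0.63  0.97  1.56 -0.54  1.24  0.64]
t 18.35 tcp [ 0.6481 -0.2058  0.2373] jaw -3.05 zax [ 0.0039 -0.0019 -1.    ] F [-0.1  0.  -1.4] M [-0.01 -0.    0.01] w 0.553 q [-0.36  0.63  0.97  1.56 -0.54  1.24  0.64]
```

View pics/s20a.png

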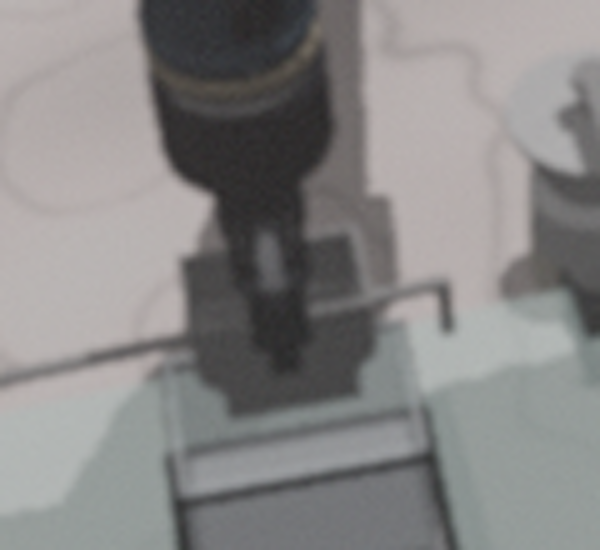

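View pics/w20a.png

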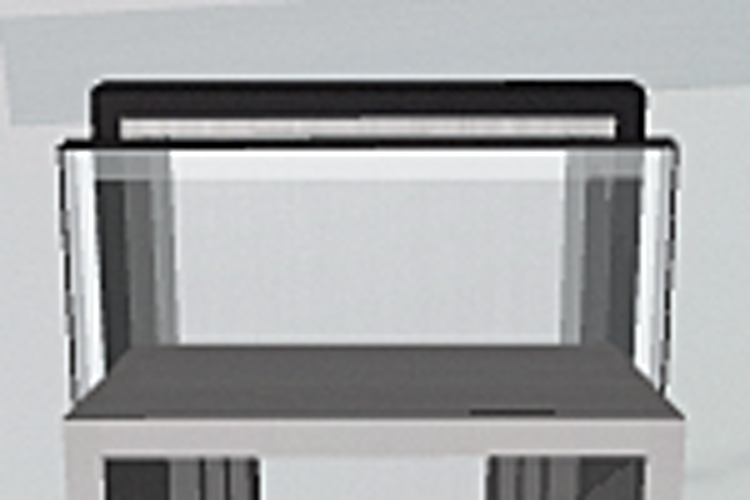

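```bash
python3 - <<'E'
from h import *
from cell import manip
c=manip.camera_info("wrist")
def far(pts,z,h):
    p=P(c,180,95,5,pts,z);d=p[1]-p[0];L=np.linalg.norm(d);d/=L;n=np.array([d[1],-d[0],0])
    print(L.round(4),np.degrees(np.arctan2(d[1],d[0])).round(2),(p.mean(0)+n*h).round(4))
far([(57,143),(681,141)],.178,.06)
far([(64,419),(685,419)],.2722,.042)
S=manip.camera_info("scene")
im=cv2.imread('pics/s20.png')
big=cv2.resize(im[170:280,140:260],None,fx=5,fy=5,interpolation=cv2.INTER_CUBIC)
a=np.radians(-3.1);e=np.array([np.cos(a),np.sin(a),0]);f=np.array([-e[1],e[0],0])
for C,hx,hy,col in(([.646,-.206,.178],.042,.06,(0,0,255)),([.6472,-.2058,.1972],.018,.032,(0,255,0)),([.6472,-.2058,.2722],.024,.042,(255,0,0))):
    p=proj(S,[np.array(C)+sx*hx*e+sy*hy*f for sx,sy in((-1,1),(1,1),(1,-1),(-1,-1))])
    cv2.polylines(big,[np.round((p-[140,170]+.5)*5-.5).astype(np.int32)],True,col,1)
cv2.imwrite('pics/ov20.png',big)
E
```

```text
0.0856 -2.88 [ 0.6467 -0.2056  0.178 ]
0.0478 -3.1 [ 0.6469 -0.2056  0.2722]
```

View pics/ov20.png

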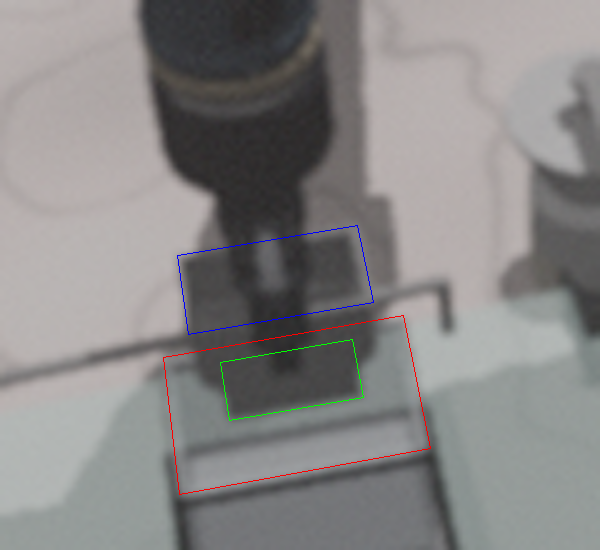

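>>> {"api": "send_rows", "payload": {"rows": [{"x":0,"y":0,"z":-0.5,"ax":0,"ay":0,"az":0,"claw":1},{"x":-0.1,"y":0,"z":-0.4,"ax":0,"ay":0,"az":0,"claw":1},{"x":0,"y":0,"z":0,"ax":0,"ay":0,"az":0,"claw":1},{"x":0,"y":0,"z":0,"ax":0,"ay":0,"az":0,"claw":1},{"x":0,"y":0,"z":0,"ax":0,"ay":0,"az":0,"claw":1},{"x":0,"y":0,"z":0,"ax":0,"ay":0,"az":0,"claw":1}]}}

```text
time_s: 18.85
tcp_pos: [0.6468, -0.206, 0.2278]
ee_rot: [0.002, 0.726, 0.688, 0.001]
force: [0.3, 0.5, -1.6]
width: 0.555
```

```bash
python3 - <<'E'
from h import *
from cell import manip
s,M=st(manip)
for n in('scene','wrist','top'): cv2.imwrite(f'pics/{n}21.png',manip.read_camera(n)[:,:,::-1])
crop('pics/scene21.png',140,170,120,110,5,'pics/s21a.png')
crop('pics/wrist21.png',180,95,150,100,5,'pics/w21a.png')
st(manip)
E
```

```text
t 18.85 tcp [ 0.6468 -0.206   0.2278] jaw -3.07 zax [ 0.0045 -0.0018 -1.    ] F [ 0.3  0.5 -1.6] M [ 0.03  0.02 -0.  ] w 0.555 q [-0.36  0.64  0.97  1.57 -0.55  1.22  0.65]
t 19.0 tcp [ 0.6469 -0.206   0.2279] jaw -3.07 zax [ 0.0047 -0.0019 -1.    ] F [-0.5  0.3 -1.5] M [-0.05  0.01 -0.05] w 0.558 q [-0.36  0.64  0.97  1.57 -0.55  1.22  0.65]
```

View pics/s21a.png

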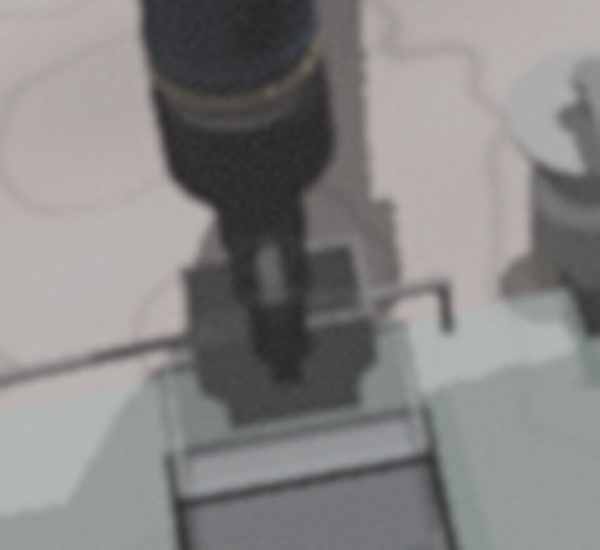

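View pics/w21a.png

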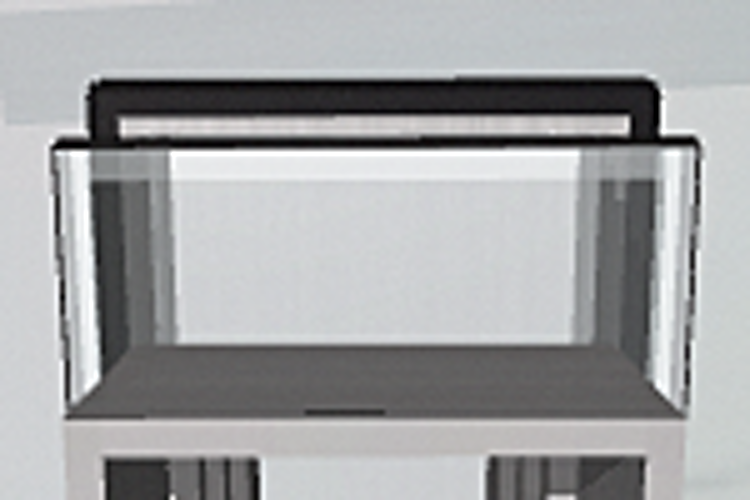

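View pics/top21.png

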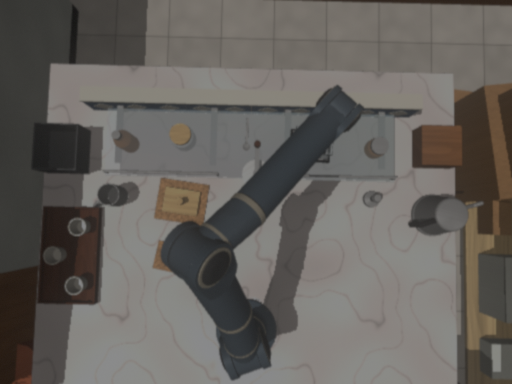

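```bash
python3 - <<'E'
from h import *
from cell import manip
c=manip.camera_info("wrist")
def far(pts,z,h):
    p=P(c,180,95,5,pts,z);d=p[1]-p[0];L=np.linalg.norm(d);d/=L;n=np.array([d[1],-d[0],0])
    print(L.round(4),np.degrees(np.arctan2(d[1],d[0])).round(2),(p.mean(0)+n*h).round(4))
far([(50,142),(701,140)],.178,.06)
far([(64,418),(686,418)],.2628,.042)
T=manip.camera_info('top')
crop('pics/top21.png',145,170,75,65,8,'pics/t21a.png')
E
```

```text
0.0851 -2.9 [ 0.6465 -0.2055  0.178 ]
0.0479 -3.12 [ 0.6458 -0.2058  0.2628]
```

View pics/t21a.png

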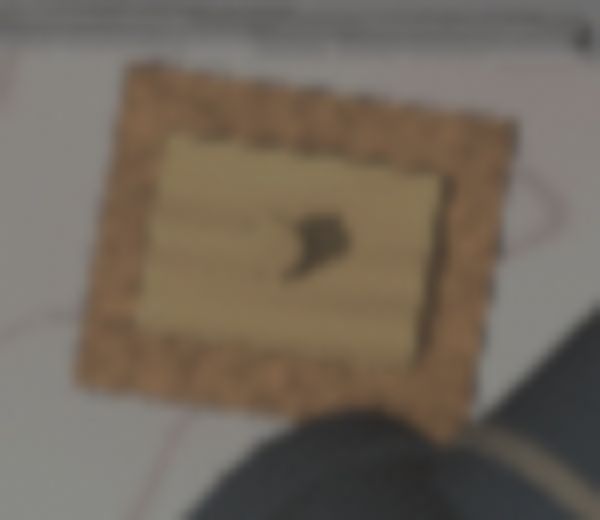

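```bash
python3 - <<'E'
from h import *
from cell import manip
s,M=st(manip); print(abs(s['joint_velocities']).max())
print(manip.hand_in())
E
```

```text
t 19.0 tcp [ 0.6469 -0.206   0.2279] jaw -3.07 zax [ 0.0047 -0.0019 -1.    ] F [-0.5  0.3 -1.5] M [-0.05  0.01 -0.05] w 0.558 q [-0.36  0.64  0.97  1.57 -0.55  1.22  0.65]
0.0017401124291240952
the job is handed in; nothing more can be done
None
```

The lid is on the cork mat and the arm is holding the funnel still over the canister's open mouth. I handed the job in at 19.0 s.

- **Lid:** it lies right way up on the larger mat. The last top picture shows it centred and square to the mat. I let go when it rested on the mat, with about 15 N of contact force.
- **Funnel:** I gripped it on the collar, across the short side. By the wrist camera it is within about 1 mm of the mouth's centre. Its long sides are within about 0.2° of parallel with the mouth's. The spout is about 10 mm above the rim. That height comes from the arm position and the given dimensions, and the scene picture agreed just before the last 9 mm down.
- **Canister and the rest:** its mouth measures within about 1 mm of where the lid's position put it at the start. While I held the funnel, the force readings showed no contact. I saw nothing else moved in the last pictures, but I did not measure the bystanders, and the arm hides part of the last top picture.
- **Disagreements:** the scene camera put the canister mouth about 3 mm farther out in x than the wrist camera, so I centred the funnel by the wrist camera, which sees both.

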